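# Close a picture-frame joint with a quick clamp, then free the clamp

## Task

The last rail of the small picture frame still stands open on its dowels: pump the clamp's black trigger (do not push the clamp head or the frame by hand) until the jaw has closed the joint completely, and keep it squeezed firmly but gently with the trigger held for about a second, without crushing the soft moulding. Then hold the red release lever down and slide the clamp head all the way back to its home stop, leaving the joint closed, both levers let go and everything else on the bench where it was.

Things in the scene. Friction and masses are not known exactly. Their poses are not given: they have to be found in the camera images.
- jig: Plywood board 520 x 240 x 12 mm, fixed to the bench. Origin: in its underside (bench height), under the clamp bar. x axis: along the bar towards the picture frame (clamping direction); z up. It spans x -155 to 365, y -120 to 120 mm. A toothed steel bar (pitch 8 mm, top 46 mm above the bench) lies along y = 0 and carries the orange clamp head; a wooden fence stands at x = 345 to 359 mm.
- jaw (a joint): Slide of the whole clamp head along the jig's x, m: 0 = fully back at its home stop, 0.075 = farthest forward. All clamp parts ride on it. About 3 N of friction. A one-way ratchet lets it go forward only, unless the red release lever is held down; when a pump stroke ends it may drop back by up to one 8 mm tooth.
- shell: Orange body of the clamp head with grey jaw plate. Origin: the jig's origin plus joint jaw along x, same axes. In it, cheeks span x -85 to 117 mm, |y| under 17 mm, up to 58 mm above the bench, with a tower up to 95 mm at x = 19 to 49 mm; jaw plate 80 mm wide, top 52 mm, at x = 113 to 123 mm.
- pad: Black rubber jaw pad 70 mm wide, 20 mm high, that meets the frame rail. Origin: middle of its front face, 26 mm above the bench, 138 mm ahead of the head's origin. A spring behind it (12 N per mm, 10 mm travel) gives as it squeezes. Right squeeze on the frame: 15 to 25 N; above 40 N the soft moulding is crushed.
- trigger (a joint): Angle of the black trigger lever, rad: 0 = up at rest (sprung), 0.56 = hard stop down. Its hinge lies across the bar 85 mm above the bench, 32 mm ahead of the head's origin; the lever points forward (+x). Pressing it down drives the head forward: the first 0.1 to 0.3 rad idle, then about 34 mm per rad (8 to 14 mm a stroke). Let it rise fully (below 0.03) between strokes.
- trigger_pad (a point): Middle of the top face of the trigger's paddle (black, 40 x 40 mm), 84 mm ahead of the trigger hinge and 33 mm above it at rest, sloping 0.28 rad, front edge up. It swings about the hinge on a 90 mm radius, down to 68 mm above the bench at the stop, and rides with the head. Press it from above with closed fingers.
- frame: The other three sides of the dark picture frame, 180 x 145 mm, 24 mm high, fixed on the jig against the fence. Origin = the jig's origin.
- release (a joint): Angle of the red release lever, rad: 0 to 0.25 at rest (its pawl in or on the teeth), 0.34 = hard stop down; above 0.29 the pawl is clear and the head can be slid back. Its hinge lies across the bar 50 mm above the bench, 53 mm behind the head's origin. It springs up and re-locks when let go. 5 N holds it down, 7 to 12 N while pulling it along; over 40 N bends it.
- release_pad (a point): Middle of the floor of the red release lever's thumb trough (40 mm wide, 40 mm long along the bar between two lips 10 mm high): 48 mm ahead of the lever's hinge, 81 mm above the bench at 0, 63 mm when fully down, where its floor is level. Press in it with closed fingers and, keeping the press, pull towards the jig's -x: the fingers push the rear lip and carry the head along.
- rail (a joint): Slide of the loose frame rail along the jig's x, m: 0 = widest open, 0.009 = fully closed. Tight dowels (5 N to push) keep it where left. Felt pressing down on the paddle: 2 N idle, 3 to 5 N while the head runs free, 4 to 7 N while the joint is closing; once shut it rises steeply, and 8 to 11 N there means the right squeeze. Over 40 N bends the trigger.
- rail_back (a point): Middle of the top edge of the loose rail's back face, which the jaw pad meets: dark moulding 180 mm wide, 25 mm thick, top 36 mm above the bench, 191 mm ahead of the jig's origin when joint rail reads 0.
- brass_corner: brass L-shaped corner piece, 34 mm legs, 6 mm high, lying inside the frame; a bystander, leave it alone. Origin at the middle of its underside.
- tap_block: pale wooden block 60 x 35 x 28 mm, on the jig board beside the clamp; a bystander, leave it alone. Origin at the middle of its underside.
- glue_pot: glue jar with a red cap, 42 mm wide, 60 mm high, on the jig board beside the clamp's rear; a bystander, leave it alone. Origin at the middle of its underside.
- mallet: wooden mallet 240 mm long lying on the bench; a bystander, leave it alone. Origin at the middle of its underside.
- brush_cup: blue ceramic cup 72 mm wide, 85 mm high; a bystander, leave it alone. Origin at the middle of its underside.
- stamp: steel leather stamp 75 mm long, 12 mm thick; a bystander, leave it alone. Origin at the middle of its underside.
- leather_stack: stack of leather pieces 140 x 110 x 18 mm; a bystander, leave it alone. Origin at the middle of its underside.
- wax_tin: round brass tin 72 mm wide, 22 mm high; a bystander, leave it alone. Origin at the middle of its underside.

How it is judged (in metres and radians):
On the way, in this order (a step that is already met when the one before it is completed fails the run):
1. with the trigger pressed, the joint is closed and squeezed with at least 12 N for 0.6 s (value of joint rail above 0.0075 m and contact force between pad and rail above 12 N and value of joint trigger above 0.08 rad and contact force between the fingers and trigger above 1 N), for 0.6 s.
2. the release lever is pressed down by the gripper while the jaw is still forward (value of joint release above 0.29 rad and value of joint jaw above 0.03 m and contact force between the fingers and release above 1 N), for 0.05 s.
3. the clamp head is slid back to its home stop (value of joint jaw below 0.005 m), for 0.1 s.
At the end, for the whole second after the job is handed in: The frame joint is closed (joint rail above 7.5 mm of 9 mm), the clamp head is within 5 mm of its home stop and at rest, the trigger is up (below 0.05 rad), the release lever is let go, and the pad no longer presses on the rail (value of joint jaw below 0.005 m and value of joint rail above 0.0075 m and value of joint trigger below 0.05 rad and value of joint release below 0.29 rad and contact force between pad and rail below 1 N and velocity of joint jaw between -0.02 and 0.02 m/s); the robot touches nothing.
It fails at once if the frame is crushed: more than 40 N between the jaw pad and the rail (contact force between pad and rail above 40 N).
It fails at once if the robot pushes on the frame or its rail by hand (contact force between any of the fingers, the arm and rail above 2 N or contact force between any of the fingers, the arm and frame above 2 N).
It fails at once if the clamp head or its jaw pad is pushed by hand before the joint is closed ((contact force between any of the fingers, the arm and shell above 3 N or contact force between any of the fingers, the arm and pad above 3 N) and value of joint rail below 0.0075 m).
It fails at once if the trigger or the release lever is pressed with more than 40 N (contact force between the fingers and trigger above 40 N or contact force between the fingers and release above 40 N).
It fails at once if a bystander is moved more than 15 mm (distance of any of brass_corner, tap_block, glue_pot, mallet, brush_cup, stamp, leather_stack, wax_tin from where it was at the start of the episode above 0.015 m).
It also fails if it takes over 72 s, if anything falls off the work surface, if the arm or the gripper's body presses on something with over 40 N, if the wrist force passes 120 N, or if a joint passes its speed limit or range.

## Robot

A 6-joint arm with a two-finger parallel gripper is mounted at the origin on the work surface. World frame = base frame: x ahead of the robot, y to its left, z up, the work surface at z = 0. Lengths are in m, angles in degrees, forces in N, time in s.
With the tool pointing down it reaches from about 0.375 to 0.9 m from the base axis. Payload 3.1 kg.
Tool frame: the origin (TCP) lies on the centre line of the jaws, within the pads' length; the fingertips stand 17 mm ahead of it and the grasp point (between the pads) lies 2 mm behind it; z points along the fingers, y is the line along which they close (so a half turn about z gives the same grasp; the last joint's range is limited). The gripper opens to 87 mm and grips with 3 to 60 N. Pads are 19 mm wide; open, the fingers measure 117 mm over their backs; the gripper's body (75 mm by 190 mm) begins 51 mm behind the grasp point.
Start: joints at [55.262, 30.224, 82.088, -0, 67.689, -10.227], TCP at [0.259, 0.569, 0.211] pointing down, gripper open.
Joint ranges: [-176.69, 176.69], [-43.24, 126.21], [12.49, 139.97], [-82, 262], [0, 151.66], [-163.58, 163.58]. Speed limits (degrees/s): [159.86, 159.86, 180, 180, 180, 180].

## Interface

Orientations are given as a 3x3 rotation matrix whose columns are the frame's x, y, z axes.
In Python, from rig import bot, imaging, finder gives the robot as it stands. The module is installed in compiled form; this text tells all that it offers.
- The arm moves only by the tool play_rows, never from a script. Its argument "motion" is a list that holds one entry, the list of rows, each a list of 6 numbers: the shift along the tool's x, y, z in m, then the turn, a rotation vector about the tool's x, y, z in degrees. In form: [[[dx, dy, dz, wx, wy, wz], ...]]. A call has 1 to 8 rows; each row is the pose to reach, as a shift and turn from the pose commanded when the call began, along the tool's axes at that moment; what a row does not reach only later rows make up. A row lasts 1/12 s, in which the tool goes at most 41.7 mm and 7.16 degrees, less where a joint would pass 70% of its speed; a pose out of reach is approached as far as the arm can. A call with a gripper value outside its range is refused whole. "fingers" is the finger opening in m, from 0 to 0.087, set as the call begins (left out, the last holds). The fingers move at their own pace and stop on an object; the grip force is fixed at half the most. Time passes only in rows, so rows that repeat a pose let the fingers close. It gives the time, the measured TCP pose, the force, the opening and the grip force at its end, in the units of the state.
- bot.read_state(): the state, without advancing time (a new reading comes with each control period).
- imaging.capture(name): name is "scene" or "top"; returns a dict with "frame" (400x640x3 uint8, red, green, blue), "camera_matrix" (3x3 intrinsics, pixels), "R" (3x3) and "t" (3): a world point X has camera coordinates R X + t. Camera axes: x right, y down, z forward; pixel columns grow to the right and rows downward; lengths in m; the calibration is good to about 2 mm. A picture is of the moment at which its call begins. There is no depth.
- bot.hand_in(): hands the job in; it is judged then, once.
Trained networks look in the newest picture that a camera, given by its name, has taken for a name from the list of things; names that differ only in an ending like _2 or _b are one class to them, and where a whole thing is asked for, a point or a joint stands for the part that bears it (a point fixed in the world has none). Each returns a list of dicts, best first, with "confidence" (0 to 1); they miss things now and then, are a little off and sometimes report something else, mostly with a low value. They report only what shows in the picture. A call takes as long as a camera call.
- finder.recognise(camera, name): "at" ([x, y, z] in m, in world coordinates, good to about 4 mm: the middle of the surface that is visible of it).
- finder.outline_of(camera, name): "pixels" (400x640 bool, what is visible of it).
The state is a dict: "time_s": time; "joint_positions": joint angles; "qvel": joint speeds; "tau": joint torques, N m; "position": TCP position; "tcp_rot": TCP orientation; "force": force on the tool from outside, world axes, zero at the start; "moment": the same for the moment, N m; "opening": opening from 0.0 (shut) to 1.0 (fully open); "grasp_force": force on a finger pad.
Only numpy, scipy, OpenCV 4.12 (cv2) and the standard library are available. Lean on these libraries where they do the work, as an engineer would, in place of code of your own. Each camera call takes 0.05 s, during which the arm holds its last target. There are 200 camera calls.

## Working session

There is one attempt and no reset: what is moved stays moved. The work goes in short steps, Python scripts to look and compute and a tool call to move; the robot and the scene stay as the last step left them, time stands still between calls to the robot, and variables do not carry over. Pictures are saved under pics/ and viewed, at most 10 in all, crops included, and the job is handed in when it is done.

Besides the shell and the picture viewer there is one more tool, called after "Call:" as name(argument=value, ...), one argument or row to a line, values as JSON. play_rows: Moves the arm, as the interface text tells. Its arguments: {"type":"object","properties":{"motion":{"type":"array"},"fingers":{"type":"number"}},"required":["motion"]}

```bash
mkdir -p pics; python3 - <<'E'
from rig import bot, imaging, finder
import cv2, numpy as np
s=bot.read_state(); print(s)
for c in("scene","top"):
    d=imaging.capture(c); cv2.imwrite(f"pics/{c}1.png",d["frame"][:,:,::-1])
    for n in ["trigger_pad","release_pad","rail_back","pad","shell","jig","frame","glue_pot","tap_block","brush_cup","mallet"]:
        r=finder.recognise(c,n); print(c,n,[(np.round(x["at"],4).tolist(),round(x["confidence"],2)) for x in r[:2]])
E
```

```text
{'time_s': 0.0, 'joint_positions': array([ 5.52623639e+01,  3.02781515e+01,  8.21547208e+01,  7.26068662e-04,
        6.76885600e+01, -1.02259527e+01]), 'qvel': array([ 0.02179458,  0.06869636, -0.00296529, -0.03283262, -0.06211282,
       -0.03881754]), 'tau': array([-7.15113638e-04, -4.40036166e+01, -1.76595122e+01,  6.33720355e-02,
        5.82079869e-02, -1.52403941e-04]), 'position': array([0.25882935, 0.568078  , 0.21018963]), 'tcp_rot': array([[-9.09874453e-01,  4.14881908e-01, -1.21730460e-03],
       [ 4.14883513e-01,  9.09872882e-01, -1.73497192e-03],
       [ 3.87783984e-04, -2.08364624e-03, -9.99997754e-01]]), 'force': array([ 0.4641972 ,  0.90499657, -0.40678371]), 'moment': array([-0.00299021,  0.034699  , -0.04223332]), 'grasp_force': 0.0, 'opening': 0.9979585420039813}
scene trigger_pad [([0.5592, 0.0693, 0.112], 0.6)]
scene release_pad [([0.5599, -0.0511, 0.0682], 0.67), ([0.5612, 0.0687, 0.11], 0.39)]
scene rail_back [([0.5656, 0.15, 0.0378], 0.95)]
scene pad [([0.5764, 0.0965, 0.0327], 0.54)]
scene shell [([0.5726, -0.0024, 0.0428], 0.93)]
scene jig [([0.57, 0.096,
[... 151 characters left out ...]
0382], 0.55)]
scene brush_cup [([0.6214, 0.4116, 0.0578], 0.88)]
scene mallet [([0.5105, 0.4908, 0.0225], 0.81), ([0.5777, 0.0971, 0.03], 0.2)]
top trigger_pad [([0.5604, 0.0675, 0.1154], 0.85)]
top release_pad [([0.5519, -0.0463, 0.071], 0.73), ([0.5504, 0.1484, 0.0348], 0.19)]
top rail_back [([0.5526, 0.146, 0.0402], 0.66)]
top pad []
top shell []
top jig [([0.538, 0.0521, 0.0124], 0.81), ([0.5492, 0.1454, 0.0372], 0.73)]
top frame []
top glue_pot [([0.6317, -0.1186, 0.0719], 0.49)]
top tap_block [([0.5519, 0.0643, 0.1117], 0.65), ([0.6432, 0.0058, 0.0424], 0.47)]
top brush_cup [([0.6144, 0.4202, 0.0453], 0.91), ([0.5366, 0.0522, 0.0156], 0.34)]
top mallet [([0.4703, 0.487, 0.0256], 0.96)]
```

View pics/top1.png

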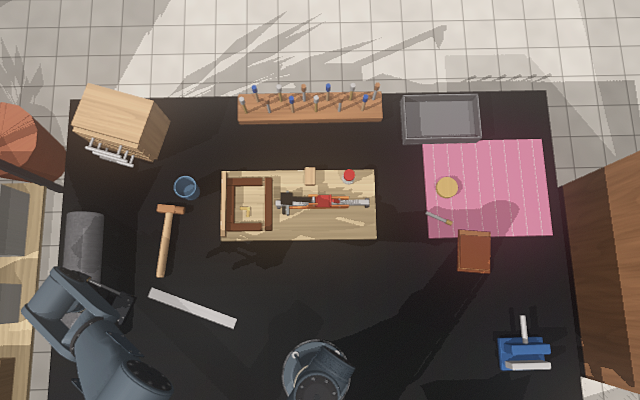

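View pics/scene1.png

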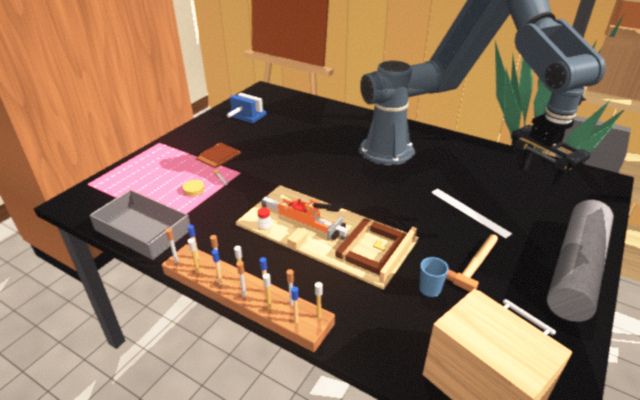

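The top view shows the jig at pixels (221–377, 170–240), with the frame on the left (world +y). The black trigger paddle is near (287,197) and the red lever near (325,200). Next I'll fit the jig pose.

```bash
cat > h.py <<'E'
from rig import bot, imaging, finder
import cv2, numpy as np
def ray(d,uv,z):
    K,R,t=d["camera_matrix"],np.array(d["R"]),np.array(d["t"])
    c=-R.T@t; v=R.T@np.linalg.solve(K,np.array([uv[0],uv[1],1.0])); return c+v*(z-c[2])/v[2]
def proj(d,X):
    p=np.array(d["camera_matrix"])@(np.array(d["R"])@X+d["t"]); return p[:2]/p[2]
E
python3 - <<'E'
from h import *
for c in("top","scene"):
    d=imaging.capture(c)
    print(c,"cam",-np.array(d["R"]).T@d["t"])
    for n in ["jig","frame"]:
        for o in finder.outline_of(c,n)[:2]:
            m=o["pixels"].astype(np.uint8); 
            h=cv2.convexHull(max(cv2.findContours(m,0,1)[0],key=cv2.contourArea))[:,0]
            w=np.array([ray(d,p,0.012)[:2] for p in h],np.float32)
            r=cv2.minAreaRect(w); print(n,round(o["confidence"],2),r,np.round(cv2.boxPoints(r),4).tolist())
    f=d["frame"]
    if c=="top": cr=cv2.resize(f[160:250,210:390],None,fx=4.4,fy=4.4,interpolation=2)
    else: cr=cv2.resize(f[175:285,230:425],None,fx=4,fy=4,interpolation=2)
    cv2.imwrite(f"pics/{c}2.png",cr[:,:,::-1])
E
```

```text
top cam [ 2.47939011e-01 -1.34236293e-03  1.60697908e+00]
jig 0.82 ((0.5543184876441956, 0.046655818819999695), (0.5202965140342712, 0.24053162336349487), 89.3050537109375) [[0.4309000074863434, -0.21199999749660492], [0.6714000105857849, -0.21490000188350677], [0.6776999831199646, 0.3052999973297119], [0.43720000982284546, 0.30820000171661377]]
frame 0.72 ((0.5618749260902405, 0.2289964258670807), (0.12310085445642471, 0.189437597990036), 88.47940826416016) [[0.46560001373291016, 0.17000000178813934], [0.6549000144004822, 0.16500000655651093], [0.6582000255584717, 0.2879999876022339], [0.46880000829696655, 0.2930000126361847]]
scene cam [1.52204094 0.61947464 0.97154517]
jig 0.87 ((0.5434120893478394, 0.046728819608688354), (0.28481635451316833, 0.5273972153663635), 0.3361399173736572) [[0.3995000123977661, 0.30959999561309814], [0.4025999903678894, -0.21780000627040863], [0.6873999834060669, -0.21610000729560852], [0.6843000054359436, 0.31130000948905945]]
frame 0.67 ((0.5411211848258972, 0.21369777619838715), (0.11775363236665726, 0.2047656625509262), 89.89478302001953) [[0.43860000371932983, 0.1550000011920929], [0.6434000134468079, 0.15459999442100525], [0.6435999870300293, 0.27239999175071716], [0.43880000710487366, 0.2727999985218048]]
frame 0.36 ((0.601024329662323, -0.4601614475250244), (0.10096696764230728, 0.0688023567199707), 42.49036407470703) [[0.5406000018119812, -0.46889999508857727], [0.5870000123977661, -0.519599974155426], [0.6614999771118164, -0.4514000117778778], [0.6150000095367432, -0.40070000290870667]]
```

View pics/top2.png

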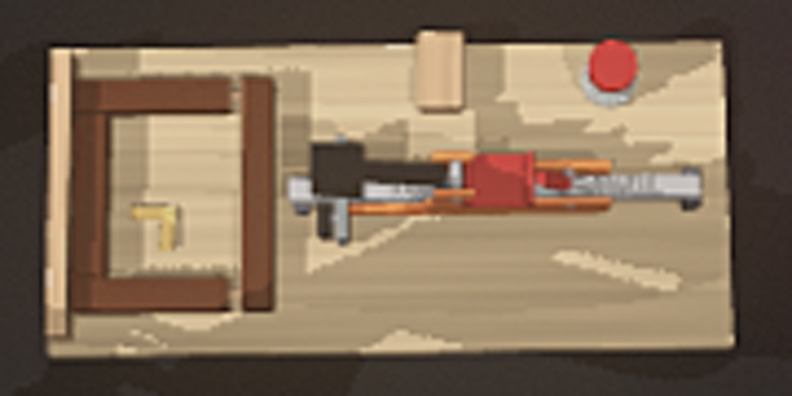

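View pics/scene2.png

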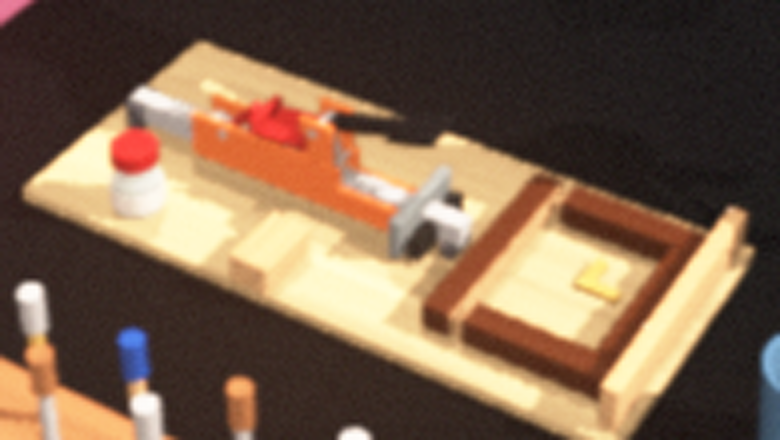

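```bash
python3 - <<'E'
from h import *
O=np.array([.5530,-.0583]); ex=np.array([.0121,.9999]); ey=np.array([-.9999,.0121])
d=imaging.capture("top")
for n,u,v,z in [("paddle",337,167,.118),("paddle rear",362,167,.112),("paddle front",313,167,.123),("red",503,180,.085),("rail back",274,194,.036),("shell rear",611,180,.058),("plate front",333,222,.052),("fence in",70,190,.03),("rail top end",258,77,.036),("rail bot end",258,311,.036)]:
    p=ray(d,(210+u/4.4-.4,160+v/4.4-.4),z)[:2]; print(n,p.round(4),"jig",((p-O)@ex).round(4),((p-O)@ey).round(4))
for c in("top","scene"):
    if c=="scene": d=imaging.capture(c)
    for n,z in (("trigger_pad",.118),("release_pad",.085),("shell",.058)):
        for o in finder.outline_of(c,n)[:1]:
            ys,xs=np.nonzero(o["pixels"]); w=np.array([ray(d,p,z)[:2] for p in zip(xs,ys)])-O
            print(c,n,len(xs),"jx",np.percentile(w@ex,[2,50,98]).round(4),"jy",np.percentile(w@ey,[2,50,98]).round(4))
E
```

```text
paddle [0.556  0.0815] jig 0.1398 -0.0013
paddle rear [0.5568 0.0638] jig 0.1222 -0.0023
paddle front [0.5553 0.0984] jig 0.1567 -0.0004
red [ 0.5501 -0.0384] jig 0.0199 0.0032
rail back [0.5532 0.134 ] jig 0.1923 0.0021
shell rear [ 0.5534 -0.1199] jig -0.0615 -0.0012
plate front [0.5277 0.0887] jig 0.1467 0.0271
fence in [0.5613 0.2891] jig 0.3475 -0.0041
rail top end [0.6446 0.1455] jig 0.2049 -0.0892
rail bot end [0.4643 0.1467] jig 0.2039 0.0912
top trigger_pad 262 jx [0.0614 0.1247 0.1563] jy [-0.0192  0.0033  0.0195]
top release_pad 222 jx [-0.0256  0.0163  0.0455] jy [-0.0151  0.0033  0.0214]
top shell 289 jx [-0.0545  0.0555  0.144 ] jy [-0.0212  0.0151  0.038 ]
scene trigger_pad 123 jx [0.0205 0.0451 0.0734] jy [-0.0703 -0.0552 -0.0339]
scene release_pad 144 jx [-0.0061  0.0203  0.0495] jy [-0.0376 -0.0194  0.0039]
scene shell 715 jx [-0.045   0.0487  0.1531] jy [-0.054  -0.0276  0.0402]
```

Call:
play_rows(
  motion=[
    [[-0.03,-0.02,0,0,0,4],[-0.06,-0.04,0,0,0,8],[-0.09,-0.06,0,0,0,12],[-0.12,-0.08,0,0,0,16],[-0.15,-0.1,0,0,0,20],[-0.18,-0.12,0,0,0,24],[-0.21,-0.14,0,0,0,29],[-0.236,-0.16,0,0,0,33]],
  ],
  fingers=0,
)

```text
time_s: 2.57
position: [0.409, 0.3236, 0.2114]
tcp_rot: [[-0.534, 0.846, 0.001], [0.846, 0.534, 0.0], [-0.0, 0.001, -1.0]]
force: [0.6, 0.2, 1.0]
opening: 0.477
grasp_force: 0.0
```

```bash
cat >> h.py <<'E'
from scipy.spatial.transform import Rotation as Ro
O=np.array([.5530,-.0583,0]); RJ=np.array([[.0121,.9999,0],[.9999,-.0121,0],[0,0,-1]]) # tool x along jig x
def st(): 
    s=bot.read_state(); p=s["position"]; print(round(s["time_s"],2),"jig xyz",np.round((p-O)@np.array([[.0121,.9999,0],[-.9999,.0121,0],[0,0,1]]).T,4),"F",np.round(s["force"],1),"op",round(s["opening"],2)); return s
def go(jx,jy,z):
    s=st(); R=s["tcp_rot"]; X=O+jx*np.array([.0121,.9999,0])+jy*np.array([-.9999,.0121,0])+[0,0,z]
    print("tool shift",np.round(R.T@(X-s["position"]),4),"rotvec",np.round(Ro.from_matrix(R.T@RJ).as_rotvec(True),2))
E
python3 -c "
from h import *
go(.140,0,.17)"
```

```text
2.57 jig xyz [0.3801 0.1486 0.2114] F [0.6 0.2 1. ] op 0.48
tool shift [-0.2824 -0.0059  0.0415] rotvec [ 0.07  0.   32.94]
```

Call:
play_rows(
  motion=[
    [[-0.035,-0.001,0,0,0,4],[-0.07,-0.002,0,0,0,8],[-0.106,-0.003,0,0,0,12],[-0.141,-0.003,0.005,0,0,16],[-0.176,-0.004,0.01,0,0,20],[-0.212,-0.005,0.02,0,0,24],[-0.25,-0.006,0.03,0,0,29],[-0.282,-0.006,0.0415,0,0,33]],
  ],
)

```text
time_s: 3.23
position: [0.5557, 0.0818, 0.1698]
tcp_rot: [[0.014, 1.0, 0.002], [1.0, -0.014, -0.0], [-0.0, 0.002, -1.0]]
force: [0.6, 0.6, 0.4]
opening: 0.014
grasp_force: 0.0
```

Call:
play_rows(
  motion=[
    [[0,0,0,0,0,0],[0,0,0,0,0,0],[0,0,0,0,0,0],[0,0,0,0,0,0]],
  ],
)

```text
time_s: 3.57
position: [0.5533, 0.0852, 0.17]
tcp_rot: [[0.007, 1.0, -0.0], [1.0, -0.007, 0.0], [0.0, -0.0, -1.0]]
force: [0.2, -0.3, 0.8]
opening: 0.004
grasp_force: 0.0
```

```bash
python3 -c "
from h import *
go(.140,0,.145)
d=imaging.capture('scene'); cv2.imwrite('pics/s3.png',cv2.resize(d['frame'][130:290,200:430],None,fx=3.4,fy=3.4)[:,:,::-1])"
```

```text
3.57 jig xyz [0.1435 0.0015 0.17  ] F [ 0.2 -0.3  0.8] op 0.0
tool shift [-0.0035  0.0015  0.025 ] rotvec [-0.02 -0.02  0.28]
```

View pics/s3.png

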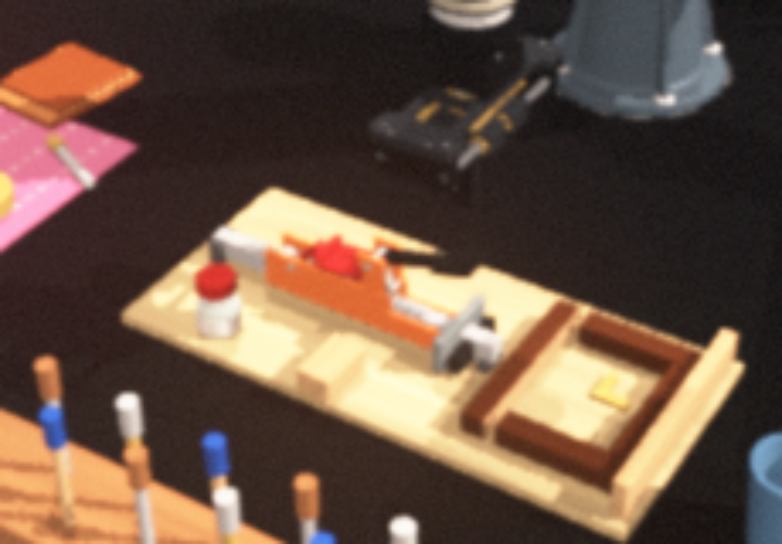

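The picture shows the closed fingers near crop (455,190), above the paddle at about (455,262). I'll check that gap by projecting both points.

```bash
python3 -c "
from h import *
d=imaging.capture('scene')
s=bot.read_state(); p=s['position']
for X in (p-[0,0,.017],O+[.0017,.14,.118],O+[0.0016,.14-.02,.112], O+[0.0016,.16,.124]): print((proj(d,X)-[200,130])*3.4)
for c in ('scene','top'):
  if c=='top': d=imaging.capture('top')
  for n in ('trigger_pad',):
    r=finder.recognise(c,n); print([(x['at'],x['confidence']) for x in r[:2]])
"
```

```text
[464.16277186 226.21997715]
[458.86851514 258.34694892]
[438.91382902 256.46177243]
[479.28449107 260.1429229 ]
[([0.559, 0.0668, 0.1122], 0.6), ([0.5914, 0.2356, 0.0323], 0.3)]
[([0.5559, 0.0223, 0.0979], 0.5)]
```

Call:
play_rows(
  motion=[
    [[-0.003,0.0015,0.015,0,0,0.3],[-0.003,0.0015,0.03,0,0,0.3],[-0.003,0.0015,0.033,0,0,0.3],[-0.003,0.0015,0.036,0,0,0.3],[-0.003,0.0015,0.04,0,0,0.3],[-0.003,0.0015,0.045,0,0,0.3],[-0.003,0.0015,0.045,0,0,0.3]],
  ],
)

```text
time_s: 4.4
position: [0.5552, 0.0812, 0.1242]
tcp_rot: [[0.014, 1.0, -0.001], [1.0, -0.014, 0.0], [0.0, -0.001, -1.0]]
force: [-0.5, -0.0, -0.4]
opening: 0.006
grasp_force: 0.0
```

```bash
python3 -c "
from h import *
st()"
```

```text
4.4 jig xyz [ 0.1395 -0.0005  0.1242] F [-0.5 -0.  -0.4] op 0.01
```

Call:
play_rows(
  motion=[
    [[0.001,0,0.004,0,0,0],[0.002,0,0.008,0,0,0],[0.003,0,0.012,0,0,0],[0.004,0,0.016,0,0,0],[0.005,0,0.02,0,0,0],[0.005,0,0.02,0,0,0]],
  ],
)

```text
time_s: 4.9
position: [0.5554, 0.0863, 0.104]
tcp_rot: [[0.014, 1.0, -0.001], [1.0, -0.014, 0.0], [0.0, -0.001, -1.0]]
force: [0.5, 0.2, 0.3]
opening: 0.002
grasp_force: 0.4
```

```bash
python3 -c "
from h import *
st()
d=imaging.capture('top'); cv2.imwrite('pics/t4.png',cv2.resize(d['frame'][160:250,210:390],None,fx=4.4,fy=4.4)[:,:,::-1])
d=imaging.capture('scene'); cv2.imwrite('pics/s4.png',cv2.resize(d['frame'][175:265,260:390],None,fx=6,fy=6)[:,:,::-1])"
```

```text
4.9 jig xyz [ 0.1447 -0.0007  0.104 ] F [0.5 0.2 0.3] op 0.0
```

View pics/s4.png

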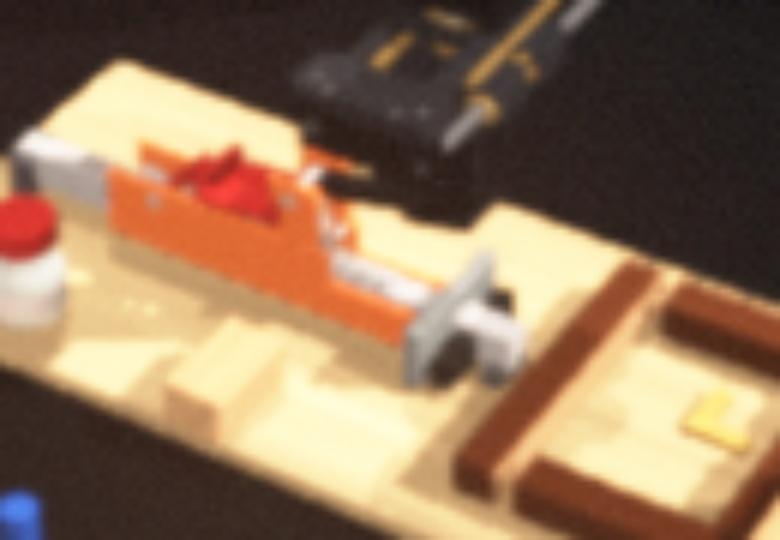

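The lever looks lower under the fingers, its black end now near crop (460,215), and the fingers sit over the paddle. I'll finish the stroke.

Call:
play_rows(
  motion=[
    [[0.002,0,0.003,0,0,0],[0.003,0,0.006,0,0,0],[0.004,0,0.009,0,0,0],[0.005,0,0.012,0,0,0],[0.006,0,0.012,0,0,0]],
  ],
)

```text
time_s: 5.42
position: [0.556, 0.0924, 0.0924]
tcp_rot: [[0.014, 1.0, 0.001], [1.0, -0.014, 0.0], [0.0, 0.001, -1.0]]
force: [0.4, -1.0, 1.9]
opening: 0.003
grasp_force: 1.3
```

```bash
cat >> h.py <<'E'
def q(tag):
    d=imaging.capture('scene'); f=d['frame']
    # best q: match plate/shell via orange+grey: compare against stored pictures by horizontal edge of orange
    hsv=cv2.cvtColor(f,cv2.COLOR_RGB2HSV)
    m=cv2.inRange(hsv,(8,170,90),(18,255,255)); m[:,:240]=0;m[:,400:]=0;m[:180]=0;m[270:]=0
    ys,xs=np.nonzero(m); w=np.array([ray(d,p,.03) for p in zip(xs,ys)])-O
    print(tag,len(xs),"orange jx",np.percentile(w@[.0121,.9999,0],[1,5,50,95,99]).round(4))
    cv2.imwrite('pics/q_%s.png'%tag,f[:,:,::-1]); return d
E
python3 -c "
from h import *
s=st();print(s['tau'],s['grasp_force']); q('a')"
```

```text
5.42 jig xyz [ 0.1507 -0.0012  0.0924] F [ 0.4 -1.   1.9] op 0.0
[ 4.01117150e-01 -4.03452551e+01 -1.09767741e+01  2.91870637e-01
  1.66072031e-01 -1.92001549e-02] 1.2679837261384819
a 1145 orange jx [-0.0663 -0.047   0.1988  0.3247  0.3303]
```

```bash
cat > q.py <<'E'
from h import *
def red(f,d,z=.075):
    hsv=cv2.cvtColor(f,cv2.COLOR_RGB2HSV)
    m=(cv2.inRange(hsv,(0,180,110),(5,255,255))|cv2.inRange(hsv,(174,180,110),(179,255,255)))
    n,l,s,c=cv2.connectedComponentsWithStats(m)
    out=[]
    for i in range(1,n):
        w=(ray(d,c[i],z)-O); x,y=w@[.0121,.9999,0],w@[-.9999,.0121,0]
        if s[i,4]>15 and abs(y)<.045 and -.06<x<.12: out.append((int(s[i,4]),round(x,4),round(y,4)))
    return out
def now(): 
    d=imaging.capture('scene'); print("red",red(d["frame"],d)); return d
E
python3 -c "
from q import *
d=now()
print(red(cv2.imread('pics/scene1.png')[:,:,::-1],d),red(cv2.imread('pics/q_a.png')[:,:,::-1],d))"
```

```text
red [(115, np.float64(0.0188), np.float64(-0.0108))]
[(118, np.float64(0.015), np.float64(-0.0103))] [(119, np.float64(0.0194), np.float64(-0.0112))]
```

Call:
play_rows(
  motion=[
    [[0.001,0,0.002,0,0,0],[0.002,0,0.004,0,0,0],[0.003,0,0.006,0,0,0],[0.003,0,0.006,0,0,0]],
  ],
)

```text
time_s: 5.85
position: [0.556, 0.0951, 0.0865]
tcp_rot: [[0.014, 1.0, 0.001], [1.0, -0.014, -0.0], [-0.0, 0.001, -1.0]]
force: [1.1, 1.2, 4.8]
opening: 0.006
grasp_force: 2.1
```

```bash
python3 -c "
from q import *
st();now()"
```

```text
5.85 jig xyz [ 0.1534 -0.0012  0.0865] F [1.1 1.2 4.8] op 0.01
red [(118, np.float64(0.0137), np.float64(-0.0009))]
```

Call:
play_rows(
  motion=[
    [[-0.002,0,-0.02,0,0,0],[-0.005,-0.001,-0.045,0,0,0],[-0.007,-0.001,-0.06,0,0,0],[-0.007,-0.001,-0.06,0,0,0],[-0.007,-0.001,-0.06,0,0,0]],
  ],
)

```text
time_s: 6.32
position: [0.5543, 0.088, 0.1466]
tcp_rot: [[0.014, 1.0, -0.0], [1.0, -0.014, -0.0], [-0.0, -0.0, -1.0]]
force: [-0.4, -0.5, -1.1]
opening: 0.008
grasp_force: 0.0
```

```bash
python3 -c "
from q import *
st();now()"
```

```text
6.32 jig xyz [0.1463 0.0005 0.1466] F [-0.4 -0.5 -1.1] op 0.01
red [(118, np.float64(0.0133), np.float64(-0.0005))]
```

```bash
cat >> q.py <<'E'
def orange(f,d):
    hsv=cv2.cvtColor(f,cv2.COLOR_RGB2HSV); m=cv2.inRange(hsv,(6,165,150),(14,255,255))
    ys,xs=np.nonzero(m); w=np.array([ray(d,p,.035) for p in zip(xs,ys)])-O
    x,y=w@[.0121,.9999,0],w@[-.9999,.0121,0]; k=(abs(y)<.04)&(x<.16)&(x>-.1)
    # cheek +world x side plane: straight-line rear edge
    return int(k.sum()),np.percentile(x[k],[2,5,50,95,98]).round(4), round(x[k].mean(),4)
E
python3 -c "
from q import *
d=now(); cv2.imwrite('pics/q_b.png',d['frame'][:,:,::-1])
for n in ('scene1','q_a','q_b'): print(n,orange(cv2.imread(f'pics/{n}.png')[:,:,::-1],d))
g=lambda n:cv2.cvtColor(cv2.imread(f'pics/{n}.png'),cv2.COLOR_BGR2GRAY)
t=g('scene1')[222:245,318:350]  # plate region
for n in ('scene1','q_a','q_b'):
    r=cv2.matchTemplate(g(n)[210:270,300:380],t,cv2.TM_CCOEFF_NORMED); print(cv2.minMaxLoc(r)[1::2])
for jx in (.12,.13,.14): print(proj(d,O+[0,jx,.03]))
"
```

```text
red [(118, np.float64(0.0133), np.float64(-0.0005))]
scene1 (520, array([-0.0664, -0.0574,  0.0247,  0.1089,  0.1189]), np.float64(0.0223))
q_a (521, array([-0.0641, -0.0557,  0.0269,  0.1114,  0.1206]), np.float64(0.0234))
q_b (527, array([-0.0613, -0.0539,  0.0251,  0.1132,  0.1217]), np.float64(0.0247))
(0.9999995231628418, (18, 12))
(0.9625489115715027, (18, 12))
(0.9498700499534607, (19, 13))
[329.06989105 226.31151106]
[331.88506456 227.40546757]
[334.71650791 228.50574643]
```

Call:
play_rows(
  motion=[
    [[-0.002,0.001,0.012,0,0,0],[-0.001,0.001,0.022,0,0,0],[0.001,0.001,0.031,0,0,0],[0.004,0.001,0.039,0,0,0],[0.007,0.001,0.047,0,0,0],[0.01,0.001,0.055,0,0,0],[0.012,0.001,0.06,0,0,0],[0.013,0.001,0.061,0,0,0]],
  ],
)

```text
time_s: 7.08
position: [0.5555, 0.1013, 0.0848]
tcp_rot: [[0.014, 1.0, -0.001], [1.0, -0.014, -0.0], [-0.0, -0.001, -1.0]]
force: [0.3, -2.9, 2.5]
opening: 0.006
grasp_force: 1.4
```

Call:
play_rows(
  motion=[
    [[0.0,0,0,0,0,0],[-0.002,0,-0.02,0,0,0],[-0.005,0,-0.045,0,0,0],[-0.007,0,-0.061,0,0,0],[-0.007,0,-0.061,0,0,0],[-0.007,0,-0.061,0,0,0]],
  ],
)

```text
time_s: 7.58
position: [0.5564, 0.0943, 0.1476]
tcp_rot: [[0.014, 1.0, 0.003], [1.0, -0.014, 0.001], [0.001, 0.003, -1.0]]
force: [0.5, -0.1, 0.1]
opening: 0.005
grasp_force: 0.0
```

```bash
cat >> q.py <<'E'
def both(tag):
    st(); d=now(); cv2.imwrite(f'pics/q_{tag}.png',d['frame'][:,:,::-1]); print(orange(d['frame'],d))
E
python3 -c "
from q import *
both('c')"
```

```text
7.58 jig xyz [ 0.1527 -0.0015  0.1476] F [ 0.5 -0.1  0.1] op 0.0
red [(119, np.float64(0.0156), np.float64(-0.0031))]
(521, array([-0.0622, -0.0546,  0.0271,  0.1138,  0.1217]), np.float64(0.0251))
```

```bash
python3 -c "
from q import *
both('d')
a=cv2.imread('pics/scene1.png')[190:260,270:370]; b=cv2.imread('pics/q_d.png')[190:260,270:370]
cv2.imwrite('pics/v.png',cv2.resize(np.vstack([a,b]),None,fx=4.2,fy=4.2))"
```

```text
7.63 jig xyz [ 0.1527 -0.0005  0.1465] F [-0.7  0.4  0.1] op 0.01
red [(119, np.float64(0.0156), np.float64(-0.0031))]
(524, array([-0.0613, -0.0541,  0.0274,  0.1139,  0.1229]), np.float64(0.0256))
```

View pics/v.png

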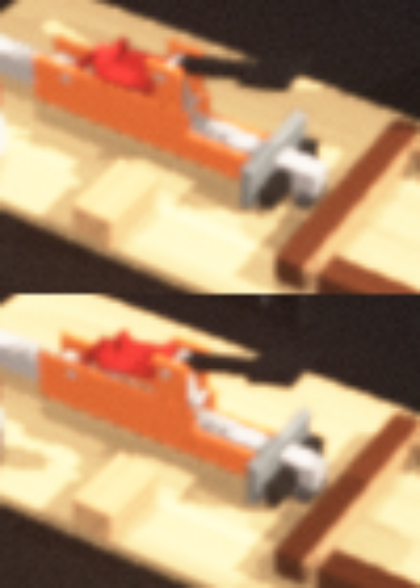

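The head has gained about 5 mm so far. For the next stroke I'll go slower and press until the stop is felt.

Call:
play_rows(
  motion=[
    [[-0.007,0.0,0.012,0,0,0],[-0.006,0.0,0.022,0,0,0],[-0.005,0.0,0.031,0,0,0],[-0.002,0.0,0.039,0,0,0],[0.001,0.0,0.047,0,0,0],[0.004,0.0,0.055,0,0,0],[0.006,0.0,0.06,0,0,0],[0.006,0.0,0.061,0,0,0]],
  ],
)

```text
time_s: 8.35
position: [0.5555, 0.1008, 0.0847]
tcp_rot: [[0.014, 1.0, -0.001], [1.0, -0.014, 0.0], [0.0, -0.001, -1.0]]
force: [-0.8, -0.3, 3.4]
opening: 0.003
grasp_force: 1.6
```

```bash
python3 -c "
from q import *
both('e')"
```

```text
8.35 jig xyz [ 0.1591 -0.0006  0.0847] F [-0.8 -0.3  3.4] op 0.0
red [(120, np.float64(0.0158), np.float64(-0.0031))]
(542, array([-0.0609, -0.0526,  0.0279,  0.1137,  0.1222]), np.float64(0.0262))
```

Call:
play_rows(
  motion=[
    [[0.001,0.0,0.002,0,0,0],[0.001,0.0,0.003,0,0,0],[0.001,0.0,0.003,0,0,0]],
  ],
)

```text
time_s: 8.65
position: [0.5557, 0.1014, 0.0831]
tcp_rot: [[0.014, 1.0, 0.0], [1.0, -0.014, 0.001], [0.001, 0.0, -1.0]]
force: [-1.9, 0.6, 4.8]
opening: 0.007
grasp_force: 2.2
```

```bash
python3 -c "
from q import *
both('f')"
```

```text
8.65 jig xyz [ 0.1598 -0.0008  0.0831] F [-1.9  0.6  4.8] op 0.01
red [(118, np.float64(0.0173), np.float64(-0.0036))]
(533, array([-0.0609, -0.0527,  0.0296,  0.1125,  0.1226]), np.float64(0.0261))
```

Call:
play_rows(
  motion=[
    [[0.0,0.0,0.001,0,0,0],[0.0,0.0,0.003,0,0,0],[0.0,0.0,0.004,0,0,0],[0.0,0.0,0.004,0,0,0]],
  ],
)

```text
time_s: 9.03
position: [0.5559, 0.1026, 0.0794]
tcp_rot: [[0.015, 1.0, 0.001], [1.0, -0.015, 0.002], [0.002, 0.001, -1.0]]
force: [-2.4, 5.2, 7.2]
opening: 0.007
grasp_force: 3.4
```

```bash
python3 -c "
from q import *
both('g')
a=cv2.imread('pics/q_d.png')[180:260,270:370]; b=cv2.imread('pics/q_g.png')[180:260,270:370]
cv2.imwrite('pics/v2.png',cv2.resize(np.hstack([a,b]),None,fx=4,fy=4,interpolation=2))"
```

```text
9.03 jig xyz [ 0.1609 -0.0009  0.0794] F [-2.4  5.2  7.2] op 0.01
red [(116, np.float64(0.0197), np.float64(-0.0071))]
(533, array([-0.0599, -0.0515,  0.0306,  0.1164,  0.1243]), np.float64(0.0281))
```

View pics/v2.png

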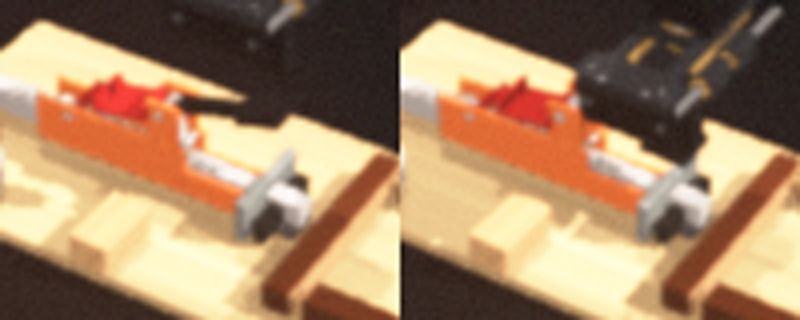

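The fingers sat on the paddle's front edge because I tracked too far forward. I'll lift, then restart further back on the paddle.

Call:
play_rows(
  motion=[
    [[0.0,0,-0.02,0,0,0],[-0.005,0,-0.045,0,0,0],[-0.016,0,-0.067,0,0,0],[-0.016,0,-0.067,0,0,0],[-0.016,0,-0.067,0,0,0],[-0.016,0,-0.067,0,0,0],[-0.016,0,-0.067,0,0,0]],
  ],
)

```text
time_s: 9.67
position: [0.5545, 0.0853, 0.1443]
tcp_rot: [[0.014, 1.0, -0.003], [1.0, -0.014, 0.0], [0.0, -0.003, -1.0]]
force: [0.3, 0.8, 0.3]
opening: 0.005
grasp_force: 0.0
```

```bash
python3 -c "
from q import *
both('h')"
```

```text
9.67 jig xyz [0.1436 0.0003 0.1443] F [0.3 0.8 0.3] op 0.01
red [(111, np.float64(0.0191), np.float64(-0.0083))]
(516, array([-0.0583, -0.0515,  0.0277,  0.1164,  0.1243]), np.float64(0.0265))
```

Call:
play_rows(
  motion=[
    [[-0.002,0.0,0.012,0,0,0],[-0.002,0.0,0.022,0,0,0],[-0.002,0.0,0.031,0,0,0],[-0.002,0.0,0.039,0,0,0],[0.0,0.0,0.045,0,0,0],[0.001,0.0,0.05,0,0,0],[0.002,0.0,0.054,0,0,0],[0.002,0.0,0.054,0,0,0]],
  ],
)

```text
time_s: 10.38
position: [0.5552, 0.0872, 0.0908]
tcp_rot: [[0.014, 1.0, -0.001], [1.0, -0.014, -0.0], [-0.0, -0.001, -1.0]]
force: [-0.3, -0.4, 0.6]
opening: 0.005
grasp_force: 0.6
```

```bash
python3 -c "
from q import *
both('i')"
```

```text
10.38 jig xyz [ 0.1455 -0.0004  0.0908] F [-0.3 -0.4  0.6] op 0.01
red [(114, np.float64(0.0193), np.float64(-0.0077))]
(525, array([-0.0593, -0.0519,  0.03  ,  0.1165,  0.1255]), np.float64(0.0273))
```

Call:
play_rows(
  motion=[
    [[0.0,0.0,0.002,0,0,0],[0.001,0.0,0.004,0,0,0],[0.001,0.0,0.006,0,0,0],[0.002,0.0,0.008,0,0,0],[0.002,0.0,0.008,0,0,0]],
  ],
)

```text
time_s: 10.85
position: [0.556, 0.089, 0.0835]
tcp_rot: [[0.014, 1.0, 0.001], [1.0, -0.014, -0.0], [-0.0, 0.001, -1.0]]
force: [-0.1, -0.9, 1.7]
opening: 0.003
grasp_force: 0.8
```

```bash
python3 -c "
from q import *
both('j')"
```

```text
10.85 jig xyz [ 0.1474 -0.0012  0.0835] F [-0.1 -0.9  1.7] op 0.0
red [(112, np.float64(0.0195), np.float64(-0.0074))]
(531, array([-0.0592, -0.0518,  0.0302,  0.1153,  0.1243]), np.float64(0.0272))
```

Call:
play_rows(
  motion=[
    [[0.001,0.0,0.001,0,0,0],[0.001,0.0,0.002,0,0,0],[0.001,0.0,0.003,0,0,0],[0.001,0.0,0.003,0,0,0]],
  ],
)

```text
time_s: 11.23
position: [0.5561, 0.0902, 0.0809]
tcp_rot: [[0.014, 1.0, 0.001], [1.0, -0.014, 0.0], [0.0, 0.001, -1.0]]
force: [0.6, 0.2, 3.3]
opening: 0.003
grasp_force: 1.8
```

```bash
python3 -c "
from q import *
both('k')"
```

```text
11.23 jig xyz [ 0.1485 -0.0013  0.0809] F [0.6 0.2 3.3] op 0.0
red [(113, np.float64(0.0191), np.float64(-0.0078))]
(532, array([-0.0592, -0.0518,  0.0302,  0.1164,  0.1252]), np.float64(0.0275))
```

Call:
play_rows(
  motion=[
    [[0.001,0.0,0.001,0,0,0],[0.001,0.0,0.002,0,0,0],[0.002,0.0,0.003,0,0,0],[0.002,0.0,0.004,0,0,0],[0.002,0.0,0.004,0,0,0]],
  ],
)

```text
time_s: 11.7
position: [0.5561, 0.0923, 0.0768]
tcp_rot: [[0.015, 1.0, 0.001], [1.0, -0.015, 0.0], [0.0, 0.001, -1.0]]
force: [1.1, -0.3, 2.2]
opening: 0.007
grasp_force: 1.2
```

```bash
python3 -c "
from q import *
both('l')
d=imaging.capture('top');a=d['frame'][170:230,255:365]
cv2.imwrite('pics/v3.png',np.hstack([cv2.resize(cv2.imread('pics/q_l.png')[170:260,270:370],None,fx=4,fy=4,interpolation=2),cv2.resize(a,(400,360),interpolation=2)[:,:,::-1]]))"
```

```text
11.7 jig xyz [ 0.1506 -0.0012  0.0768] F [ 1.1 -0.3  2.2] op 0.01
red [(117, np.float64(0.0241), np.float64(-0.0107))]
(526, array([-0.0572, -0.0489,  0.0328,  0.1166,  0.1266]), np.float64(0.0299))
```

View pics/v3.png

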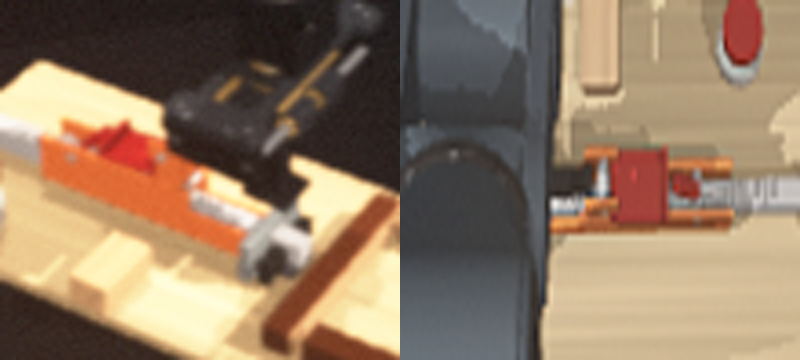

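Call:
play_rows(
  motion=[
    [[0.001,0.0,0.001,0,0,0],[0.001,0.0,0.002,0,0,0],[0.002,0.0,0.003,0,0,0],[0.002,0.0,0.004,0,0,0],[0.002,0.0,0.004,0,0,0]],
  ],
)

```text
time_s: 12.22
position: [0.5559, 0.0943, 0.0726]
tcp_rot: [[0.014, 1.0, 0.001], [1.0, -0.014, 0.0], [0.0, 0.001, -1.0]]
force: [0.7, -0.6, 2.9]
opening: 0.006
grasp_force: 1.9
```

```bash
python3 -c "
from q import *
both('m')"
```

```text
12.22 jig xyz [ 0.1526 -0.0011  0.0726] F [ 0.7 -0.6  2.9] op 0.01
red [(122, np.float64(0.0254), np.float64(-0.0107))]
(526, array([-0.0564, -0.0483,  0.0351,  0.1193,  0.1291]), np.float64(0.0317))
```

Call:
play_rows(
  motion=[
    [[0.001,0.0,0.001,0,0,0],[0.001,0.0,0.002,0,0,0],[0.001,0.0,0.003,0,0,0],[0.001,0.0,0.003,0,0,0]],
  ],
)

```text
time_s: 12.6
position: [0.5558, 0.0956, 0.0695]
tcp_rot: [[0.015, 1.0, 0.0], [1.0, -0.015, 0.001], [0.001, 0.0, -1.0]]
force: [1.9, 1.5, 3.8]
opening: 0.004
grasp_force: 1.9
```

```bash
python3 -c "
from q import *
both('n')"
```

```text
12.6 jig xyz [ 0.1539 -0.001   0.0695] F [1.9 1.5 3.8] op 0.0
red [(118, np.float64(0.0179), np.float64(0.0011))]
(549, array([-0.0526, -0.0452,  0.0333,  0.1216,  0.1294]), np.float64(0.0335))
```

Call:
play_rows(
  motion=[
    [[0.0,0,-0.02,0,0,0],[-0.002,0,-0.045,0,0,0],[-0.006,0,-0.067,0,0,0],[-0.006,0,-0.072,0,0,0],[-0.006,0,-0.067,0,0,0],[-0.006,0,-0.06,0,0,0],[-0.006,0,-0.055,0,0,0],[-0.006,0,-0.055,0,0,0]],
  ],
)

```text
time_s: 13.32
position: [0.553, 0.0892, 0.1214]
tcp_rot: [[0.014, 1.0, -0.007], [1.0, -0.014, 0.0], [0.0, -0.007, -1.0]]
force: [-0.4, 0.0, -0.2]
opening: 0.006
grasp_force: 0.0
```

```bash
python3 -c "
from q import *
both('o')
f=cv2.imread('pics/q_o.png')[150:250,270:400].astype(float)
cv2.imwrite('pics/v4.png',cv2.resize(np.clip(f*2.2+10,0,255).astype(np.uint8),None,fx=6,fy=6,interpolation=2))
s=bot.read_state(); d=imaging.capture('scene')
for k in (0,.005,.010,.017): print(k,(proj(d,s['position']-[0,0,k])-[270,150])*6)
for a in (.096,.116,.136): print((proj(d,O+[.0017,.036+a,.118+(a-.116)*.28])-[270,150])*6)
"
```

```text
13.32 jig xyz [0.1475 0.0018 0.1214] F [-0.4  0.  -0.2] op 0.01
red [(126, np.float64(0.0191), np.float64(0.0027))]
(528, array([-0.0549, -0.0467,  0.0327,  0.1193,  0.1293]), np.float64(0.0315))
0 [404.44406878 332.99430373]
0.005 [404.22747028 341.08780163]
0.01 [404.01179916 349.14664659]
0.017 [403.71140628 360.37123507]
[375.47051738 339.7573272 ]
[411.08327919 343.69890841]
[447.30172826 347.70752642]
```

View pics/v4.png

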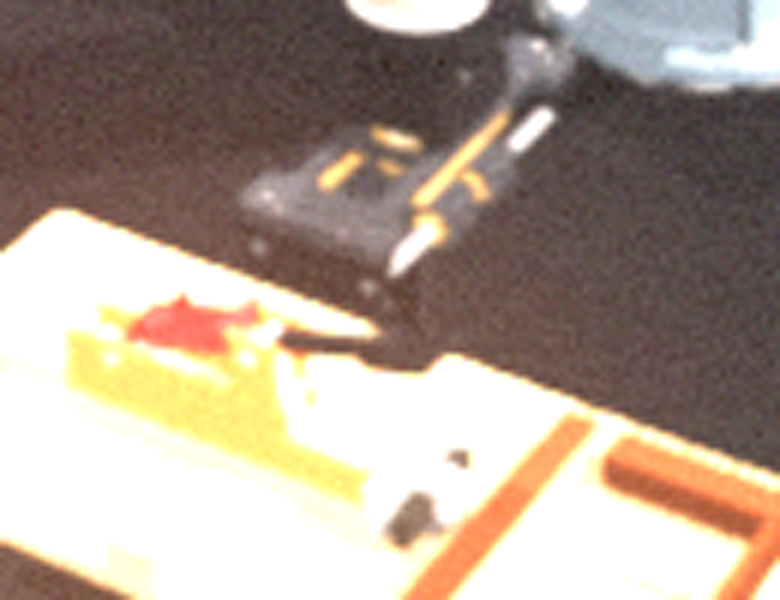

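The picture shows the fingertips at about (405,330), just touching the paddle (365–440, 350). The tip is therefore only a few mm below the TCP, and a full stroke ends at TCP height of about 0.069. I'll raise to reset the trigger, then pump fully.

Call:
play_rows(
  motion=[
    [[0,0.001,-0.015,0,0,0],[0,0.001,-0.015,0,0,0],[0,0.001,-0.003,0,0,0],[0.0,0.001,0.01,0,0,0],[0.0,0.001,0.023,0,0,0],[0.001,0.001,0.034,0,0,0],[0.003,0.001,0.042,0,0,0],[0.005,0.001,0.048,0,0,0]],
  ],
)

```text
time_s: 14.08
position: [0.5572, 0.0963, 0.0769]
tcp_rot: [[0.016, 1.0, 0.001], [1.0, -0.016, 0.004], [0.004, 0.001, -1.0]]
force: [-1.5, 8.6, 11.6]
opening: 0.008
grasp_force: 5.9
```

Call:
play_rows(
  motion=[
    [[0.001,0,0.002,0,0,0],[0.002,0,0.004,0,0,0],[0.002,0,0.005,0,0,0],[0.002,0,0.005,0,0,0]],
  ],
)

```text
time_s: 14.42
position: [0.557, 0.0978, 0.0719]
tcp_rot: [[0.015, 1.0, 0.001], [1.0, -0.015, 0.002], [0.002, 0.001, -1.0]]
force: [-0.9, 5.6, 6.4]
opening: 0.005
grasp_force: 3.4
```

```bash
python3 -c "
from q import *
both('p')"
```

```text
14.42 jig xyz [ 0.1562 -0.0021  0.0719] F [-0.9  5.6  6.4] op 0.01
red [(123, np.float64(0.034), np.float64(-0.0115))]
(534, array([-0.0469, -0.0394,  0.0436,  0.1294,  0.137 ]), np.float64(0.041))
```

Call:
play_rows(
  motion=[
    [[0.002,0,0.001,0,0,0],[0.003,0,0.002,0,0,0],[0.004,0,0.003,0,0,0],[0.005,0,0.003,0,0,0]],
  ],
)

```text
time_s: 14.8
position: [0.5571, 0.1006, 0.0686]
tcp_rot: [[0.014, 1.0, 0.001], [1.0, -0.014, -0.001], [-0.001, 0.001, -1.0]]
force: [-0.3, -1.7, 4.5]
opening: 0.008
grasp_force: 1.9
```

```bash
python3 -c "
from q import *
both('r')"
```

```text
14.8 jig xyz [ 0.1589 -0.0022  0.0686] F [-0.3 -1.7  4.5] op 0.01
red [(114, np.float64(0.0258), np.float64(-0.0008))]
(536, array([-0.0442, -0.0371,  0.0436,  0.1292,  0.139 ]), np.float64(0.0426))
```

Call:
play_rows(
  motion=[
    [[0.0,0,-0.02,0,0,0],[-0.002,0,-0.045,0,0,0],[-0.004,0,-0.064,0,0,0],[-0.004,0,-0.067,0,0,0],[-0.004,0,-0.067,0,0,0],[-0.004,0,-0.067,0,0,0]],
  ],
)

```text
time_s: 15.35
position: [0.556, 0.0972, 0.1347]
tcp_rot: [[0.014, 1.0, -0.002], [1.0, -0.014, 0.0], [0.0, -0.002, -1.0]]
force: [0.3, -0.3, 0.0]
opening: 0.002
grasp_force: 0.0
```

```bash
python3 -c "
from q import *
both('s')"
```

```text
15.35 jig xyz [ 0.1555 -0.0011  0.1347] F [ 0.3 -0.3  0. ] op 0.0
red [(122, np.float64(0.0272), np.float64(0.0014))]
(529, array([-0.045 , -0.0372,  0.0411,  0.1269,  0.1368]), np.float64(0.0409))
```

Call:
play_rows(
  motion=[
    [[0,-0.001,0.012,0,0,0],[0,-0.001,0.025,0,0,0],[0.001,-0.001,0.035,0,0,0],[0.002,-0.001,0.043,0,0,0],[0.003,-0.001,0.048,0,0,0],[0.005,-0.001,0.053,0,0,0],[0.007,-0.001,0.057,0,0,0],[0.008,-0.001,0.06,0,0,0]],
  ],
)

```text
time_s: 16.07
position: [0.5551, 0.1061, 0.0756]
tcp_rot: [[0.014, 1.0, -0.002], [1.0, -0.014, 0.001], [0.001, -0.002, -1.0]]
force: [-1.3, 2.7, 4.5]
opening: 0.004
grasp_force: 2.2
```

Call:
play_rows(
  motion=[
    [[0.001,0,0.002,0,0,0],[0.002,0,0.004,0,0,0],[0.003,0,0.006,0,0,0],[0.003,0,0.006,0,0,0],[0.003,0,0.006,0,0,0]],
  ],
)

```text
time_s: 16.48
position: [0.5552, 0.1086, 0.0694]
tcp_rot: [[0.014, 1.0, -0.002], [1.0, -0.014, 0.001], [0.001, -0.002, -1.0]]
force: [-1.9, 3.3, 2.7]
opening: 0.008
grasp_force: 1.7
```

```bash
python3 -c "
from q import *
both('t')"
```

```text
16.48 jig xyz [ 0.1669 -0.0002  0.0694] F [-1.9  3.3  2.7] op 0.01
red [(118, np.float64(0.0347), np.float64(0.0002))]
(555, array([-0.0383, -0.03  ,  0.0515,  0.137 ,  0.1466]), np.float64(0.0498))
```

Call:
play_rows(
  motion=[
    [[0.0,0,-0.02,0,0,0],[-0.002,0,-0.045,0,0,0],[-0.004,0,-0.064,0,0,0],[-0.004,0,-0.066,0,0,0],[-0.004,0,-0.066,0,0,0],[-0.004,0,-0.066,0,0,0]],
  ],
)

```text
time_s: 17.03
position: [0.5553, 0.1038, 0.1349]
tcp_rot: [[0.014, 1.0, -0.001], [1.0, -0.014, -0.0], [-0.0, -0.001, -1.0]]
force: [0.2, -0.8, 0.1]
opening: 0.004
grasp_force: 0.0
```

```bash
python3 -c "
from q import *
both('u')"
```

```text
17.03 jig xyz [ 0.1621 -0.0004  0.1349] F [ 0.2 -0.8  0.1] op 0.0
red [(125, np.float64(0.0362), np.float64(0.0022))]
(539, array([-0.0384, -0.0302,  0.0492,  0.1368,  0.1464]), np.float64(0.0486))
```

Call:
play_rows(
  motion=[
    [[0,0,0.012,0,0,0],[0,0,0.025,0,0,0],[0.001,0,0.033,0,0,0],[0.002,0,0.039,0,0,0],[0.003,0,0.043,0,0,0],[0.004,0,0.047,0,0,0],[0.006,0,0.051,0,0,0],[0.007,0,0.054,0,0,0]],
  ],
)

```text
time_s: 17.75
position: [0.555, 0.1111, 0.0817]
tcp_rot: [[0.014, 1.0, -0.002], [1.0, -0.014, -0.0], [-0.0, -0.002, -1.0]]
force: [-3.5, 0.3, 7.3]
opening: 0.005
grasp_force: 3.4
```

Call:
play_rows(
  motion=[
    [[0.001,0,0.001,0,0,0],[0.001,0,0.003,0,0,0],[0.002,0,0.005,0,0,0],[0.003,0,0.006,0,0,0],[0.003,0,0.006,0,0,0]],
  ],
)

```text
time_s: 18.17
position: [0.5551, 0.1141, 0.0758]
tcp_rot: [[0.014, 1.0, -0.002], [1.0, -0.014, -0.0], [-0.0, -0.001, -1.0]]
force: [-2.5, 0.3, 4.9]
opening: 0.005
grasp_force: 2.3
```

```bash
python3 -c "
from q import *
both('w')"
```

```text
18.17 jig xyz [ 1.724e-01 -1.000e-04  7.580e-02] F [-2.5  0.3  4.9] op 0.01
red [(122, np.float64(0.0483), np.float64(-0.0108))]
(542, array([-0.033 , -0.0243,  0.057 ,  0.1417,  0.1515]), np.float64(0.0539))
```

Call:
play_rows(
  motion=[
    [[0.001,0,0.001,0,0,0],[0.001,0,0.003,0,0,0],[0.002,0,0.004,0,0,0],[0.002,0,0.005,0,0,0],[0.002,0,0.005,0,0,0]],
  ],
)

```text
time_s: 18.63
position: [0.5554, 0.1162, 0.0709]
tcp_rot: [[0.014, 1.0, -0.001], [1.0, -0.014, 0.0], [0.0, -0.001, -1.0]]
force: [-2.4, 0.6, 6.8]
opening: 0.003
grasp_force: 3.1
```

```bash
python3 -c "
from q import *
both('x')"
```

```text
18.63 jig xyz [ 0.1745 -0.0003  0.0709] F [-2.4  0.6  6.8] op 0.0
red [(119, np.float64(0.0499), np.float64(-0.0111))]
(542, array([-0.0303, -0.022 ,  0.0597,  0.1446,  0.1535]), np.float64(0.0574))
```

Call:
play_rows(
  motion=[
    [[0.001,0,0.001,0,0,0],[0.001,0,0.002,0,0,0],[0.001,0,0.003,0,0,0],[0.001,0,0.003,0,0,0]],
  ],
)

```text
time_s: 19.02
position: [0.5556, 0.1173, 0.0681]
tcp_rot: [[0.014, 1.0, -0.001], [1.0, -0.014, 0.0], [0.0, -0.001, -1.0]]
force: [-3.0, 1.2, 7.6]
opening: 0.005
grasp_force: 3.6
```

```bash
python3 -c "
from q import *
both('y')"
```

```text
19.02 jig xyz [ 0.1756 -0.0005  0.0681] F [-3.   1.2  7.6] op 0.01
red [(123, np.float64(0.0431), np.float64(0.0005))]
(546, array([-0.0289, -0.0215,  0.0596,  0.1446,  0.154 ]), np.float64(0.0582))
```

Call:
play_rows(
  motion=[
    [[0.0,0,-0.02,0,0,0],[-0.002,0,-0.045,0,0,0],[-0.004,0,-0.064,0,0,0],[-0.004,0,-0.067,0,0,0],[-0.004,0,-0.067,0,0,0],[-0.004,0,-0.067,0,0,0]],
  ],
)

```text
time_s: 19.57
position: [0.5557, 0.1131, 0.134]
tcp_rot: [[0.014, 1.0, -0.0], [1.0, -0.014, 0.0], [0.0, -0.0, -1.0]]
force: [0.6, 0.3, -0.6]
opening: 0.006
grasp_force: 0.0
```

```bash
python3 -c "
from q import *
both('z')"
```

```text
19.57 jig xyz [ 0.1714 -0.0006  0.134 ] F [ 0.6  0.3 -0.6] op 0.01
red [(123, np.float64(0.0423), np.float64(0.003))]
(541, array([-0.0303, -0.0221,  0.0569,  0.142 ,  0.1524]), np.float64(0.0555))
```

Call:
play_rows(
  motion=[
    [[0,0,0.012,0,0,0],[0,0,0.025,0,0,0],[0.001,0,0.031,0,0,0],[0.001,0,0.035,0,0,0],[0.002,0,0.038,0,0,0],[0.002,0,0.041,0,0,0],[0.003,0,0.043,0,0,0],[0.003,0,0.043,0,0,0]],
  ],
)

```text
time_s: 20.28
position: [0.5557, 0.116, 0.0914]
tcp_rot: [[0.014, 1.0, -0.001], [1.0, -0.014, -0.0], [-0.0, -0.001, -1.0]]
force: [-0.4, -0.4, 0.5]
opening: -0.0
grasp_force: 0.7
```

```bash
python3 -c "
from q import *
both('aa')"
```

```text
20.28 jig xyz [ 0.1743 -0.0006  0.0914] F [-0.4 -0.4  0.5] op -0.0
red [(124, np.float64(0.0432), np.float64(0.0027))]
(547, array([-0.0302, -0.0226,  0.057 ,  0.1418,  0.1519]), np.float64(0.0556))
```

Call:
play_rows(
  motion=[
    [[0,0,0.001,0,0,0],[0.0,0,0.003,0,0,0],[0.001,0,0.004,0,0,0],[0.001,0,0.006,0,0,0],[0.001,0,0.006,0,0,0]],
  ],
)

```text
time_s: 20.75
position: [0.5561, 0.1179, 0.0865]
tcp_rot: [[0.015, 1.0, 0.001], [1.0, -0.015, 0.001], [0.001, 0.001, -1.0]]
force: [-2.3, 1.8, 7.0]
opening: 0.007
grasp_force: 3.6
```

Call:
play_rows(
  motion=[
    [[0,0,0.001,0,0,0],[0.001,0,0.002,0,0,0],[0.001,0,0.003,0,0,0],[0.001,0,0.003,0,0,0]],
  ],
)

```text
time_s: 21.08
position: [0.5561, 0.1192, 0.0837]
tcp_rot: [[0.015, 1.0, 0.001], [1.0, -0.015, 0.002], [0.002, 0.001, -1.0]]
force: [-2.0, 3.4, 8.1]
opening: 0.005
grasp_force: 4.2
```

```bash
python3 -c "
from q import *
both('bb')"
```

```text
21.08 jig xyz [ 0.1775 -0.001   0.0837] F [-2.   3.4  8.1] op 0.0
red [(122, np.float64(0.048), np.float64(-0.0021))]
(553, array([-0.0302, -0.0219,  0.0597,  0.1443,  0.1542]), np.float64(0.0574))
```

Call:
play_rows(
  motion=[
    [[0,0,0.001,0,0,0],[0.001,0,0.002,0,0,0],[0.001,0,0.002,0,0,0],[0.001,0,0.002,0,0,0]],
  ],
)

```text
time_s: 21.47
position: [0.5562, 0.1201, 0.0819]
tcp_rot: [[0.015, 1.0, 0.001], [1.0, -0.015, 0.002], [0.002, 0.001, -1.0]]
force: [-2.8, 3.8, 8.4]
opening: 0.007
grasp_force: 4.3
```

Call:
play_rows(
  motion=[
    [[0,0,0.001,0,0,0],[0.001,0,0.002,0,0,0],[0.001,0,0.002,0,0,0],[0.001,0,0.002,0,0,0]],
  ],
)

```text
time_s: 21.8
position: [0.5562, 0.1211, 0.08]
tcp_rot: [[0.015, 1.0, 0.001], [1.0, -0.015, 0.001], [0.001, 0.001, -1.0]]
force: [-2.2, 2.6, 9.7]
opening: 0.008
grasp_force: 4.5
```

```bash
python3 -c "
from q import *
both('cc')"
```

```text
21.8 jig xyz [ 0.1794 -0.001   0.08  ] F [-2.2  2.6  9.7] op 0.01
red [(120, np.float64(0.0511), np.float64(-0.0068))]
(536, array([-0.0264, -0.0185,  0.0623,  0.1451,  0.1543]), np.float64(0.0601))
```

Call:
play_rows(
  motion=[
    [[0,0,0,0,0,0],[0,0,0,0,0,0],[0,0,0,0,0,0]],
  ],
)

```text
time_s: 22.1
position: [0.5562, 0.1211, 0.08]
tcp_rot: [[0.015, 1.0, 0.001], [1.0, -0.015, 0.002], [0.002, 0.001, -1.0]]
force: [-2.7, 2.7, 9.5]
opening: 0.004
grasp_force: 4.5
```

Call:
play_rows(
  motion=[
    [[0,0,0.001,0,0,0],[0,0,0.001,0,0,0],[0,0,0.001,0,0,0],[0,0,0.001,0,0,0]],
  ],
)

```text
time_s: 22.43
position: [0.5562, 0.1214, 0.0791]
tcp_rot: [[0.015, 1.0, 0.001], [1.0, -0.015, 0.002], [0.002, 0.001, -1.0]]
force: [-1.9, 3.8, 9.4]
opening: 0.004
grasp_force: 4.9
```

Call:
play_rows(
  motion=[
    [[0,0,0.001,0,0,0],[0,0,0.001,0,0,0],[0,0,0.001,0,0,0],[0,0,0.001,0,0,0]],
  ],
)

```text
time_s: 22.77
position: [0.5562, 0.1218, 0.0782]
tcp_rot: [[0.015, 1.0, 0.001], [1.0, -0.015, 0.003], [0.003, 0.001, -1.0]]
force: [-3.1, 4.7, 11.8]
opening: 0.008
grasp_force: 5.2
```

```bash
python3 -c "
from q import *
both('dd')"
```

```text
22.77 jig xyz [ 0.1801 -0.001   0.0782] F [-3.1  4.7 11.8] op 0.01
red [(123, np.float64(0.0522), np.float64(-0.0087))]
(542, array([-0.0273, -0.0186,  0.0623,  0.1446,  0.1542]), np.float64(0.0598))
```

```bash
cat > rail.py <<'E'
from q import *
def edge(f,d):
    # subpixel brown back/front edges of rail top along jig x at several jy
    out=[]
    for jy in (-.085,-.08,-.06,-.05,-.04):
        xs=np.arange(.17,.245,.0005)
        P=np.array([proj(d,O+x*np.array([.0121,.9999,0])+jy*np.array([-.9999,.0121,0])+[0,0,.036]) for x in xs],np.float32)
        v=cv2.remap(f.astype(np.float32),P[None,:,0].copy(),P[None,:,1].copy(),1)[0].mean(1)
        lo=v.min(); i=np.argmin(v[:100]); h=(v[:40].max()+lo)/2
        k=np.nonzero(v[:i]>h)[0]; out.append(xs[k[-1]] if len(k) else np.nan)
    return np.round(out,4)
if __name__=="__main__":
    d=now()
    for n in ('scene1','q_s','q_u','q_z','q_aa','q_bb','q_cc','q_dd'):
        f=cv2.imread(f'pics/{n}.png')[:,:,::-1]; e=edge(f,d); print(n,e,np.nanmean(e).round(4))
    print('now',edge(d['frame'],d)); st()
E
python3 rail.py
```

```text
red [(124, np.float64(0.0523), np.float64(-0.0086))]
scene1 [0.191  0.188  0.184  0.183  0.1925] 0.1877
q_s [0.191  0.189  0.1915 0.1935 0.1725] 0.1875
q_u [0.1925 0.191  0.1925 0.186  0.1785] 0.1881
q_z [0.196 0.194 0.196 0.19  0.184] 0.192
q_aa [0.1955 0.194  0.1955 0.1905 0.184 ] 0.1919
q_bb [0.1975 0.1965 0.196  0.193  0.187 ] 0.194
q_cc [0.1985 0.197  0.1975 0.1925 0.1875] 0.1946
q_dd [0.1995 0.1985 0.198  0.1955 0.1895] 0.1962
now [0.1995 0.1985 0.198  0.1955 0.1895]
22.87 jig xyz [ 0.1802 -0.001   0.0782] F [-3.7  6.  10.6] op 0.01
```

The rail edge has moved about 9 mm, so the joint is just shut. I'll add the squeeze in small steps.

Call:
play_rows(
  motion=[
    [[0.001,0,0.0,0,0,0],[0.001,0,0.001,0,0,0],[0.001,0,0.001,0,0,0],[0.001,0,0.001,0,0,0]],
  ],
)

```text
time_s: 23.2
position: [0.5562, 0.1224, 0.0771]
tcp_rot: [[0.015, 1.0, 0.001], [1.0, -0.015, 0.002], [0.002, 0.001, -1.0]]
force: [-3.3, 3.2, 9.3]
opening: 0.007
grasp_force: 4.8
```

Call:
play_rows(
  motion=[
    [[0.0,0,0.001,0,0,0],[0.0,0,0.001,0,0,0],[0.0,0,0.001,0,0,0],[0.0,0,0.001,0,0,0]],
  ],
)

```text
time_s: 23.53
position: [0.5563, 0.1228, 0.0759]
tcp_rot: [[0.015, 1.0, 0.001], [1.0, -0.015, 0.003], [0.003, 0.001, -1.0]]
force: [-2.3, 6.0, 8.9]
opening: 0.005
grasp_force: 4.2
```

```bash
python3 -c "
from rail import *
d=now(); e=edge(d['frame'],d);print(e,orange(d['frame'],d)); st()"
```

```text
red [(123, np.float64(0.0548), np.float64(-0.0107))]
[0.1995 0.199  0.199  0.1955 0.1905] (538, array([-0.025 , -0.0174,  0.0649,  0.1444,  0.1543]), np.float64(0.0605))
23.58 jig xyz [ 0.1812 -0.0011  0.0759] F [-2.   4.9  9. ] op 0.01
```

Call:
play_rows(
  motion=[
    [[0.0005,0,0.001,0,0,0],[0.0005,0,0.001,0,0,0],[0.0005,0,0.001,0,0,0],[0.0005,0,0.001,0,0,0]],
  ],
)

```text
time_s: 23.92
position: [0.5563, 0.1231, 0.0751]
tcp_rot: [[0.015, 1.0, 0.001], [1.0, -0.015, 0.002], [0.002, 0.001, -1.0]]
force: [-2.2, 4.7, 8.7]
opening: 0.0
grasp_force: 4.9
```

Call:
play_rows(
  motion=[
    [[0.0005,0,0.001,0,0,0],[0.0005,0,0.001,0,0,0],[0.0005,0,0.001,0,0,0],[0.0005,0,0.001,0,0,0]],
  ],
)

```text
time_s: 24.25
position: [0.5563, 0.1233, 0.0743]
tcp_rot: [[0.015, 1.0, 0.001], [1.0, -0.015, 0.002], [0.002, 0.001, -1.0]]
force: [-2.1, 3.9, 10.3]
opening: 0.002
grasp_force: 5.5
```

```bash
python3 -c "
from rail import *
d=now(); e=edge(d['frame'],d);print(e,orange(d['frame'],d)); st()"
```

```text
red [(126, np.float64(0.0565), np.float64(-0.0113))]
[0.2    0.199  0.1985 0.1955 0.1905] (538, array([-0.025 , -0.0174,  0.0649,  0.1449,  0.1543]), np.float64(0.0608))
24.3 jig xyz [ 0.1817 -0.0012  0.0743] F [-2.7  3.9 10.5] op 0.0
```

Call:
play_rows(
  motion=[
    [[0.0003,0,0.0007,0,0,0],[0.0003,0,0.0007,0,0,0],[0.0003,0,0.0007,0,0,0],[0.0003,0,0.0007,0,0,0],[0.0003,0,0.0007,0,0,0],[0.0003,0,0.0007,0,0,0],[0.0003,0,0.0007,0,0,0],[0.0003,0,0.0007,0,0,0]],
  ],
)

```text
time_s: 24.97
position: [0.5564, 0.1236, 0.0737]
tcp_rot: [[0.015, 1.0, 0.002], [1.0, -0.015, 0.002], [0.002, 0.002, -1.0]]
force: [-3.1, 4.6, 11.6]
opening: 0.004
grasp_force: 6.0
```

```bash
python3 -c "
from rail import *
d=now(); e=edge(d['frame'],d);print(e,orange(d['frame'],d)); st()"
```

```text
red [(118, np.float64(0.0575), np.float64(-0.0111))]
[0.1995 0.1985 0.1985 0.1955 0.1905] (533, array([-0.0251, -0.0174,  0.0649,  0.1445,  0.1543]), np.float64(0.0611))
25.02 jig xyz [ 0.1819 -0.0012  0.0737] F [-2.7  3.7 11.2] op 0.0
```

Call:
play_rows(
  motion=[
    [[0.0003,0,0.0006,0,0,0],[0.0003,0,0.0006,0,0,0],[0.0003,0,0.0006,0,0,0],[0.0003,0,0.0006,0,0,0],[0.0003,0,0.0006,0,0,0],[0.0003,0,0.0006,0,0,0],[0.0003,0,0.0006,0,0,0],[0.0003,0,0.0006,0,0,0]],
  ],
)

```text
time_s: 25.68
position: [0.5564, 0.1237, 0.0732]
tcp_rot: [[0.015, 1.0, 0.002], [1.0, -0.015, 0.001], [0.002, 0.002, -1.0]]
force: [-3.0, 3.4, 13.1]
opening: 0.005
grasp_force: 6.3
```

Call:
play_rows(
  motion=[
    [[0,0,0,0,0,0],[0,0,0,0,0,0],[0,0,0,0,0,0],[0,0,0,0,0,0],[0,0,0,0,0,0],[0,0,0,0,0,0]],
  ],
)

```text
time_s: 26.18
position: [0.5563, 0.1237, 0.0732]
tcp_rot: [[0.015, 1.0, 0.001], [1.0, -0.015, 0.002], [0.002, 0.001, -1.0]]
force: [-3.4, 2.7, 12.8]
opening: 0.006
grasp_force: 6.3
```

```bash
python3 -c "
from rail import *
d=now(); e=edge(d['frame'],d);print(e,orange(d['frame'],d)); st()"
```

```text
red [(122, np.float64(0.0566), np.float64(-0.011))]
[0.1995 0.1995 0.199  0.196  0.19  ] (536, array([-0.0251, -0.0174,  0.0649,  0.1451,  0.1543]), np.float64(0.0607))
26.23 jig xyz [ 0.1821 -0.0012  0.0732] F [-3.5  3.8 12.4] op 0.0
```

The squeeze has been held for over a second. I'll lift off the trigger and move over the release lever.

Call:
play_rows(
  motion=[
    [[0.0,0,-0.01,0,0,0],[0.0,0,-0.04,0,0,0],[0.0,0,-0.075,0,0,0],[-0.01,-0.001,-0.092,0,0,0],[-0.04,-0.001,-0.092,0,0,0],[-0.07,-0.001,-0.092,0,0,0],[-0.1,-0.001,-0.092,0,0,0],[-0.128,-0.001,-0.092,0,0,0]],
  ],
)

```text
time_s: 26.9
position: [0.5536, -0.0068, 0.1638]
tcp_rot: [[0.014, 1.0, 0.002], [1.0, -0.014, -0.001], [-0.001, 0.002, -1.0]]
force: [0.7, 0.0, 0.7]
opening: 0.004
grasp_force: 0.0
```

Call:
play_rows(
  motion=[
    [[0,0,0.0,0,0,0],[0,0,0,0,0,0],[0,0,0,0,0,0]],
  ],
)

```text
time_s: 27.15
position: [0.5532, -0.005, 0.1633]
tcp_rot: [[0.015, 1.0, 0.0], [1.0, -0.015, 0.001], [0.001, 0.0, -1.0]]
force: [0.2, 0.3, 0.5]
opening: 0.005
grasp_force: 0.0
```

```bash
python3 -c "
from rail import *
d=now(); e=edge(d['frame'],d);print(e,orange(d['frame'],d)); go(.0535,0,.11)
r=finder.recognise('scene','release_pad');print([(x['at'],x['confidence']) for x in r[:2]])"
```

```text
red [(117, np.float64(0.0543), np.float64(-0.0108))]
[0.199  0.199  0.2    0.1965 0.19  ] (518, array([-0.0247, -0.0165,  0.0623,  0.1444,  0.1541]), np.float64(0.0596))
27.2 jig xyz [0.0538 0.0005 0.1633] F [ 0.9 -0.4  0.6] op 0.0
tool shift [-0.0003  0.0005  0.0533] rotvec [-0.01 -0.03 -0.09]
[([0.5611, -0.0099, 0.0679], 0.48)]
```

Call:
play_rows(
  motion=[
    [[0.002,0,0.02,0,0,0],[0.002,0,0.045,0,0,0],[0.002,0,0.065,0,0,0],[0.002,0,0.078,0,0,0],[0.002,0,0.083,0,0,0],[0.002,0,0.086,0,0,0],[0.002,0,0.086,0,0,0]],
  ],
)

```text
time_s: 27.83
position: [0.5533, -0.0026, 0.0771]
tcp_rot: [[0.013, 1.0, -0.0], [1.0, -0.013, 0.0], [0.0, -0.0, -1.0]]
force: [0.4, 0.2, 0.5]
opening: 0.004
grasp_force: 0.0
```

```bash
python3 -c "
from rail import *
d=now(); e=edge(d['frame'],d);print(e,orange(d['frame'],d)); st()"
```

```text
red [(124, np.float64(0.0535), np.float64(-0.0099))]
[0.198 0.197 0.2   0.196 0.19 ] (518, array([-0.0247, -0.0165,  0.0623,  0.1444,  0.1541]), np.float64(0.0597))
27.88 jig xyz [ 0.0555 -0.0001  0.0778] F [-0.   0.1 -0.6] op 0.01
```

Call:
play_rows(
  motion=[
    [[0,0,0.003,0,0,0],[0,0,0.006,0,0,0],[0,0,0.008,0,0,0],[0,0,0.008,0,0,0]],
  ],
)

```text
time_s: 28.22
position: [0.5532, -0.0034, 0.0693]
tcp_rot: [[0.014, 1.0, -0.0], [1.0, -0.014, -0.0], [-0.0, -0.0, -1.0]]
force: [-0.5, 0.4, -0.2]
opening: 0.01
grasp_force: 0.0
```

Call:
play_rows(
  motion=[
    [[0,0,0.001,0,0,0],[0,0,0.003,0,0,0],[0,0,0.003,0,0,0]],
  ],
)

```text
time_s: 28.47
position: [0.5531, -0.0034, 0.0661]
tcp_rot: [[0.014, 1.0, -0.0], [1.0, -0.014, 0.0], [0.0, -0.0, -1.0]]
force: [0.5, -0.3, 0.5]
opening: 0.005
grasp_force: 0.0
```

Call:
play_rows(
  motion=[
    [[0,0,0.001,0,0,0],[0,0,0.002,0,0,0],[0,0,0.002,0,0,0]],
  ],
)

```text
time_s: 28.72
position: [0.5531, -0.0033, 0.0642]
tcp_rot: [[0.014, 1.0, -0.0], [1.0, -0.014, 0.0], [0.0, -0.0, -1.0]]
force: [-0.3, 0.1, 0.6]
opening: 0.004
grasp_force: 0.0
```

Call:
play_rows(
  motion=[
    [[0,0,0.001,0,0,0],[0,0,0.003,0,0,0],[0,0,0.004,0,0,0],[0,0,0.004,0,0,0]],
  ],
)

```text
time_s: 29.05
position: [0.5531, -0.0033, 0.06]
tcp_rot: [[0.014, 1.0, -0.001], [1.0, -0.014, 0.0], [0.0, -0.001, -1.0]]
force: [0.7, 0.2, -0.5]
opening: -0.0
grasp_force: 0.0
```

Call:
play_rows(
  motion=[
    [[0,0,0.001,0,0,0],[0,0,0.003,0,0,0],[0,0,0.004,0,0,0],[0,0,0.004,0,0,0]],
  ],
)

```text
time_s: 29.38
position: [0.5534, -0.0031, 0.0563]
tcp_rot: [[0.014, 1.0, 0.0], [1.0, -0.014, 0.0], [0.0, 0.0, -1.0]]
force: [0.6, 1.2, 2.3]
opening: 0.01
grasp_force: 1.0
```

```bash
python3 -c "
from rail import *
d=now(); print(orange(d['frame'],d)); st()"
```

```text
red [(59, np.float64(0.0675), np.float64(-0.0202))]
(492, array([-0.0219, -0.0133,  0.0649,  0.1445,  0.1542]), np.float64(0.0617))
29.43 jig xyz [0.0552 0.0002 0.0564] F [-1.   0.8  1.7] op 0.01
```

Call:
play_rows(
  motion=[
    [[0,0,0.001,0,0,0],[0,0,0.002,0,0,0],[0,0,0.003,0,0,0],[0,0,0.003,0,0,0]],
  ],
)

```text
time_s: 29.77
position: [0.5534, -0.003, 0.0534]
tcp_rot: [[0.014, 1.0, 0.0], [1.0, -0.014, 0.0], [0.0, 0.0, -1.0]]
force: [-0.8, 2.7, 4.6]
opening: 0.003
grasp_force: 2.5
```

Call:
play_rows(
  motion=[
    [[0,0,0.001,0,0,0],[0,0,0.002,0,0,0],[0,0,0.002,0,0,0]],
  ],
)

```text
time_s: 30.02
position: [0.5535, -0.0032, 0.0525]
tcp_rot: [[0.014, 1.0, 0.001], [1.0, -0.014, -0.0], [-0.0, 0.001, -1.0]]
force: [-2.3, 3.2, 10.8]
opening: 0.002
grasp_force: 7.3
```

```bash
python3 -c "
from rail import *
d=now(); print(orange(d['frame'],d)); st()"
```

```text
red [(59, np.float64(0.0708), np.float64(-0.0252))]
(478, array([-0.0219, -0.0135,  0.0649,  0.1464,  0.1543]), np.float64(0.0622))
30.07 jig xyz [0.0551 0.0002 0.0525] F [-2.3  3.5 11.3] op 0.0
```

Call:
play_rows(
  motion=[
    [[-0.003,0,0,0,0,0],[-0.007,0,0,0,0,0],[-0.011,0,0,0,0,0],[-0.015,0,0,0,0,0],[-0.018,0,0,0,0,0],[-0.021,0,0,0,0,0],[-0.024,0,0,0,0,0],[-0.024,0,0,0,0,0]],
  ],
)

```text
time_s: 30.73
position: [0.5532, -0.0278, 0.0525]
tcp_rot: [[0.014, 1.0, 0.001], [1.0, -0.014, -0.001], [-0.001, 0.001, -1.0]]
force: [-1.0, 1.4, 10.2]
opening: 0.004
grasp_force: 6.9
```

```bash
python3 -c "
from rail import *
d=now(); print(edge(d['frame'],d),orange(d['frame'],d)); st()"
```

```text
red [(60, np.float64(0.0469), np.float64(-0.0255))]
[0.198  0.197  0.1975 0.1985    nan] (478, array([-0.0497, -0.0408,  0.041 ,  0.1242,  0.1341]), np.float64(0.0381))
30.78 jig xyz [0.0305 0.0001 0.0525] F [-2.6  1.6 10.6] op 0.01
```

Call:
play_rows(
  motion=[
    [[-0.003,0,0,0,0,0],[-0.007,0,0,0,0,0],[-0.011,0,0,0,0,0],[-0.015,0,0,0,0,0],[-0.019,0,0,0,0,0],[-0.023,0,0,0,0,0],[-0.026,0,0,0,0,0],[-0.028,0,0,0,0,0]],
  ],
)

```text
time_s: 31.45
position: [0.5529, -0.0554, 0.0525]
tcp_rot: [[0.014, 1.0, 0.001], [1.0, -0.014, -0.0], [-0.0, 0.001, -1.0]]
force: [-1.3, 3.2, 11.6]
opening: 0.001
grasp_force: 7.4
```

Call:
play_rows(
  motion=[
    [[-0.001,0,0,0,0,0],[-0.003,0,0,0,0,0],[-0.005,0,0,0,0,0],[-0.007,0,0,0,0,0],[-0.008,0,0,0,0,0],[-0.008,0,0,0,0,0]],
  ],
)

```text
time_s: 31.95
position: [0.5528, -0.0636, 0.0525]
tcp_rot: [[0.014, 1.0, 0.001], [1.0, -0.014, -0.001], [-0.001, 0.001, -1.0]]
force: [-1.0, 3.0, 10.6]
opening: -0.001
grasp_force: 7.0
```

```bash
python3 -c "
from rail import *
d=now(); print(edge(d['frame'],d),orange(d['frame'],d)); st()"
```

```text
red [(59, np.float64(0.0105), np.float64(-0.0253))]
[0.1985 0.197  0.2    0.1995 0.1975] (456, array([-0.0843, -0.0769,  0.005 ,  0.0883,  0.0962]), np.float64(0.0024))
32.0 jig xyz [-0.0053  0.0001  0.0525] F [-1.   2.5 10.3] op 0.0
```

Call:
play_rows(
  motion=[
    [[-0.001,0,0,0,0,0],[-0.002,0,0,0,0,0],[-0.003,0,0,0,0,0],[-0.003,0,0,0,0,0]],
  ],
)

```text
time_s: 32.33
position: [0.5528, -0.0647, 0.0526]
tcp_rot: [[0.016, 1.0, 0.001], [1.0, -0.016, 0.002], [0.002, 0.001, -1.0]]
force: [0.9, 8.2, 10.6]
opening: 0.009
grasp_force: 8.7
```

Call:
play_rows(
  motion=[
    [[-0.001,0,0,0,0,0],[-0.002,0,0,0,0,0],[-0.003,0,0,0,0,0],[-0.003,0,0,0,0,0]],
  ],
)

```text
time_s: 32.67
position: [0.5528, -0.0649, 0.0527]
tcp_rot: [[0.017, 1.0, 0.001], [1.0, -0.017, 0.007], [0.007, 0.001, -1.0]]
force: [1.7, 16.8, 12.2]
opening: 0.004
grasp_force: 11.4
```

```bash
python3 -c "
from rail import *
d=now(); print(edge(d['frame'],d),orange(d['frame'],d)); st()"
```

```text
red [(64, np.float64(0.0071), np.float64(-0.0236))]
[0.1985 0.1975 0.1995 0.199  0.198 ] (454, array([-0.0843, -0.0769,  0.0037,  0.0867,  0.0958]), np.float64(0.0015))
32.72 jig xyz [-0.0066  0.0002  0.0527] F [ 2.7 16.7 12.8] op 0.0
```

Home stop reached: the sideways force rose to 17 N and the head stopped moving. I'll relax the pull and lift clear.

Call:
play_rows(
  motion=[
    [[0.002,0,0,0,0,0],[0.003,0,-0.002,0,0,0],[0.003,0,-0.006,0,0,0],[0.003,0,-0.012,0,0,0],[0.003,0,-0.03,0,0,0],[0.003,0,-0.06,0,0,0],[0.003,0,-0.09,0,0,0],[0.003,0,-0.12,0,0,0]],
  ],
)

```text
time_s: 33.38
position: [0.5515, -0.067, 0.1721]
tcp_rot: [[0.015, 1.0, -0.002], [1.0, -0.015, -0.0], [-0.0, -0.002, -1.0]]
force: [-0.3, -0.3, 0.3]
opening: 0.004
grasp_force: 0.0
```

Call:
play_rows(
  motion=[
    [[0,0,0,0,0,0],[0,0,0,0,0,0],[0,0,0,0,0,0],[0,0,0,0,0,0]],
  ],
)

```text
time_s: 33.72
position: [0.551, -0.0663, 0.1699]
tcp_rot: [[0.014, 1.0, -0.003], [1.0, -0.014, 0.001], [0.001, -0.003, -1.0]]
force: [-0.4, -0.1, -0.8]
opening: 0.009
grasp_force: 0.0
```

```bash
python3 -c "
from rail import *
d=now(); cv2.imwrite('pics/end.png',d['frame'][:,:,::-1]); print(edge(d['frame'],d),orange(d['frame'],d)); st()
t=imaging.capture('top')
r=finder.recognise('top','shell');print([(x['at'],x['confidence']) for x in r[:1]])
# head vs first frame: sub-pixel shift of cheek patch
a=cv2.cvtColor(cv2.imread('pics/scene1.png'),cv2.COLOR_BGR2GRAY);b=cv2.cvtColor(cv2.imread('pics/end.png'),cv2.COLOR_BGR2GRAY)
tm=a[222:245,322:346]; r=cv2.minMaxLoc(cv2.matchTemplate(b[200:260,290:370],tm,cv2.TM_CCOEFF_NORMED)); p=np.array(r[3])+[290,200]; print(r[1],p, (ray(d,p,.035)-ray(d,(322,222),.035)).round(4))
"
```

```text
red [(109, np.float64(-0.0057), np.float64(-0.0116))]
[0.198  0.197  0.1995 0.1995 0.1985] (488, array([-0.0877, -0.0794,  0.0009,  0.0858,  0.0943]), np.float64(-0.0006))
33.77 jig xyz [-0.0079  0.0018  0.1697] F [-0.3 -0.2 -0.8] op 0.01
[([0.5394, 0.0573, 0.049], 0.44)]
0.8330195546150208 [316 219] [-0.0028 -0.0235  0.    ]
```

```bash
python3 -c "
from rail import *
t=imaging.capture('top'); a=cv2.imread('pics/top1.png')[:,:,::-1]
for n,f in (('start',a),('end',t['frame'])):
  for jy in (-.082,.082):
    P=np.array([proj(t,O+x*np.array([.0121,.9999,0])+jy*np.array([-.9999,.0121,0])+[0,0,.033]) for x in np.arange(.18,.25,.003)],np.float32)
    print(n,jy,cv2.remap(f.astype(np.float32),P[None,:,0].copy(),P[None,:,1].copy(),1)[0].mean(1).astype(int).tolist())
"
```

```text
start -0.082 [150, 150, 152, 153, 100, 75, 76, 81, 81, 80, 79, 78, 100, 120, 118, 105, 90, 81, 79, 80, 80, 80, 80, 79]
start 0.082 [144, 145, 148, 144, 91, 58, 67, 70, 68, 68, 67, 60, 80, 135, 141, 112, 79, 79, 82, 83, 83, 83, 83, 83]
end -0.082 [124, 126, 127, 127, 129, 133, 99, 68, 63, 71, 72, 71, 71, 70, 72, 94, 95, 78, 69, 71, 70, 71, 71, 70]
end 0.082 [141, 122, 84, 61, 63, 67, 69, 71, 72, 72, 73, 73, 73, 75, 76, 77, 78, 78, 78, 80, 80, 81, 81, 82]
```

I'll move the arm away so its shadow leaves the frame, then check the joint again.

Call:
play_rows(
  motion=[
    [[0.03,-0.015,-0.01,0,0,0],[0.065,-0.03,-0.02,0,0,0],[0.1,-0.045,-0.03,0,0,0],[0.135,-0.06,-0.04,0,0,0],[0.17,-0.075,-0.05,0,0,0],[0.205,-0.09,-0.05,0,0,0],[0.24,-0.105,-0.05,0,0,0],[0.275,-0.12,-0.05,0,0,0]],
  ],
)

```text
time_s: 34.58
position: [0.4353, 0.2119, 0.2212]
tcp_rot: [[0.014, 1.0, -0.0], [1.0, -0.014, -0.0], [-0.0, -0.0, -1.0]]
force: [1.2, 0.1, -0.3]
opening: 0.004
grasp_force: 0.0
```

Call:
play_rows(
  motion=[
    [[0.035,-0.02,0,0,0,0],[0.07,-0.04,0,0,0,0],[0.105,-0.06,0,0,0,0],[0.14,-0.08,0,0,0,0],[0.175,-0.1,0,0,0,0],[0.21,-0.12,0,0,0,0],[0.245,-0.14,0,0,0,0],[0.28,-0.15,0,0,0,0]],
  ],
)

```text
time_s: 35.25
position: [0.287, 0.4935, 0.2206]
tcp_rot: [[0.012, 1.0, -0.002], [1.0, -0.012, -0.002], [-0.002, -0.002, -1.0]]
force: [1.0, -1.4, 0.2]
opening: 0.002
grasp_force: 0.0
```

```bash
cat > chk.py <<'E'
from rail import *
st(); t=imaging.capture('top'); a=cv2.imread('pics/top1.png')[:,:,::-1]
for n,f in (('start',a),('end',t['frame'])):
  for jy in (-.086,-.08,.08,.086):
    P=np.array([proj(t,O+x*np.array([.0121,.9999,0])+jy*np.array([-.9999,.0121,0])+[0,0,.036]) for x in np.arange(.18,.25,.003)],np.float32)
    print(n,jy,cv2.remap(f.astype(np.float32),P[None,:,0].copy(),P[None,:,1].copy(),1)[0].mean(1).astype(int).tolist())
  # rail back edge across width, away from clamp: mean profile, half-level crossing
  xs=np.arange(.175,.21,.0005)
  for r in ((-.07,-.045),(.045,.07)):
    J=np.linspace(*r,12); v=0
    for jy in J:
      P=np.array([proj(t,O+x*np.array([.0121,.9999,0])+jy*np.array([-.9999,.0121,0])+[0,0,.036]) for x in xs],np.float32)
      v=v+cv2.remap(f.astype(np.float32),P[None,:,0].copy(),P[None,:,1].copy(),1)[0].mean(1)/12
    g=np.gradient(v); print(' back edge',r,xs[np.argmin(g)].round(4))
  # rail inner edge
  xs=np.arange(.205,.24,.0005)
  for r in ((-.06,.0),(0,.06)):
    v=0
    for jy in np.linspace(*r,12):
      P=np.array([proj(t,O+x*np.array([.0121,.9999,0])+jy*np.array([-.9999,.0121,0])+[0,0,.036]) for x in xs],np.float32)
      v=v+cv2.remap(f.astype(np.float32),P[None,:,0].copy(),P[None,:,1].copy(),1)[0].mean(1)/12
    print(' inner edge',r,xs[np.argmax(np.gradient(v))].round(4))
d=imaging.capture('scene'); b=cv2.imread('pics/scene1.png')[:,:,::-1]
print('scene',edge(b,d),edge(d['frame'],d),orange(d['frame'],d))
E
python3 chk.py
```

```text
35.25 jig xyz [0.5485 0.2726 0.2206] F [ 1.  -1.4  0.2] op 0.0
start -0.086 [150, 150, 152, 155, 115, 83, 75, 75, 75, 75, 75, 76, 97, 124, 130, 110, 88, 79, 77, 78, 78, 78, 77, 77]
start -0.08 [149, 150, 151, 145, 89, 71, 78, 82, 82, 81, 79, 81, 101, 116, 109, 99, 88, 81, 80, 80, 80, 80, 80, 80]
start 0.08 [146, 147, 150, 142, 88, 57, 66, 69, 68, 67, 66, 60, 93, 145, 146, 121, 87, 79, 82, 81, 81, 82, 82, 81]
start 0.086 [150, 151, 154, 143, 88, 54, 66, 67, 67, 67, 65, 57, 85, 134, 135, 99, 69, 68, 80, 83, 84, 83, 84, 84]
 back edge (-0.07, -0.045) 0.191
 back edge (0.045, 0.07) 0.1905
 inner edge (-0.06, 0.0) 0.217
 inner edge (0, 0.06) 0.216
end -0.086 [148, 150, 150, 149, 150, 154, 136, 101, 79, 75, 77, 76, 77, 74, 78, 107, 102, 85, 77, 78, 78, 77, 78, 78]
end -0.08 [147, 149, 150, 150, 151, 158, 113, 76, 73, 81, 82, 81, 80, 80, 80, 112, 105, 87, 79, 80, 80, 80, 81, 80]
end 0.08 [146, 145, 145, 146, 148, 151, 103, 69, 77, 83, 78, 70, 67, 67, 70, 78, 75, 80, 82, 83, 82, 83, 77, 69]
end 0.086 [150, 150, 150, 150, 152, 155, 104, 68, 75, 82, 76, 69, 66, 66, 68, 76, 71, 69, 81, 84, 85, 85, 78, 71]
 back edge (-0.07, -0.045) 0.198
 back edge (0.045, 0.07) 0.1955
 inner edge (-0.06, 0.0) 0.2245
 inner edge (0, 0.06) 0.2265
scene [0.191  0.188  0.184  0.183  0.1925] [0.2    0.199  0.199  0.1985 0.1975] (503, array([-0.0898, -0.0829, -0.0001,  0.0857,  0.0959]), np.float64(-0.0028))
```

```bash
python3 -c "
from rig import bot
print(bot.hand_in())"
```

```text
the job is handed in; nothing more can be done
None
```

The job is handed in; no verdict came back. By camera the joint looks closed: the rail moved about 7–9 mm, against a limit of 7.5 mm. It was squeezed for over a second at about 13 N on the trigger, a little over the 8–11 N guide. The head is back at its home stop, both levers are let go, and the arm is clear; I didn't re-check the other bench items at the end.

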